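# Secure the paint stand and stand the fallen paint bottles on it

### The job

Get the paint stand ready for the class: first tighten its red clamp knob clockwise until it slips and clicks, then stop (one click is enough, never more than three), and then turn the black lock wing a quarter turn clockwise until it drops into its locked position. Only after that pick up every fallen paint bottle and leave it standing upright, wholly on the black mat, without knocking over the water jar or the brush mug.

Things in the scene. Friction and masses are not known exactly. Their poses are not given: they have to be found in the camera images.
- mat (a point): the black rubber mat where the bottles shall stand: 130 mm along its own x, 264 mm along its own y; this point is the centre of its top face, z up. It lies on the white paint stand, a fixed plate 16 mm thick with no rim, so the mat's top is 16 mm above the table. At the mat's own x = +100 mm (the side away from the robot) and y = +70 and -70 mm stand two blocks, 70 x 85 mm and 24 mm high: grey with the red clamp knob, blue with the black lock wing, either way round
- knob_grip (a point): the red round ribbed clamp knob with a white mark, 50 mm across, 34 mm high, on an upright spindle over the grey block; this point is on the axis at half its height, 88 mm above the table; the knob's top is 15 mm above the point, its underside 19 mm below, and the block's top 48 mm below. z is up. Turning clockwise seen from above tightens
- clamp_screw (a joint): how far the clamp's screw (steel spindle with brass collar and yellow pointer, under the knob) is turned, rad, growing clockwise; somewhere from 0 to 2 at the start; the clamp is fully tight at 5.5, where the screw stops dead. Turning it takes about 0.04 N m; it stays where it is left. Turning the knob the other way loosens it again
- clamp_knob (a joint): how far the knob has slipped clockwise round its screw, rad; 0 at the start. Below about 0.17 N m the knob carries the screw with it; once the screw is tight the knob slips and clicks, one click per 30 degrees (0.52 rad), resting near 0.52, 1.05, 1.57 after 1, 2, 3 clicks
- wing_grip (a point): the black lock wing, an upright bar 60 mm long along this point's own x, 14 mm thick along its y, 36 mm high, with a white mark at its -x end, over the blue block; this point is on its turning axis at the height to grip, 72 mm above the table, 14 mm below the bar's top; the bar's underside is 22 mm below and the block's top 32 mm below
- lock_wing (a joint): turn of the lock wing, rad, growing clockwise seen from above: 0 unlocked (bar along the mat's x), 1.57 locked (bar along the mat's y). A detent holds it at 0 and at 1.57: it resists (under 0.15 N m) up to half-way, and from about 1.0 rad it is pulled on and drops into the locked detent; a stop is at 1.59. A yellow pin in the block stands 5 mm proud while unlocked and is flush when locked
- red_mid (a point): the red square paint bottle, 54 x 54 mm, 130 mm long including a white cap 30 mm across and 35 mm long; about 0.15 to 0.3 kg, heavier towards the foot; may be absent. This point is its centre, 65 mm from its foot and from the cap's end; z runs from foot to cap. It lies on one flat side on the table at the start (centre 27 mm up), cap roughly to the robot's left or right; standing on the mat its centre is 81 mm above the table
- yellow_mid (a point): the yellow square paint bottle, 54 x 54 mm, 130 mm long including a white cap 30 mm across and 35 mm long; about 0.15 to 0.3 kg, heavier towards the foot; may be absent. This point is its centre, 65 mm from its foot and from the cap's end; z runs from foot to cap. It lies on one flat side on the table at the start (centre 27 mm up), cap roughly to the robot's left or right; standing on the mat its centre is 81 mm above the table
- blue_mid (a point): the blue square paint bottle, 54 x 54 mm, 130 mm long including a white cap 30 mm across and 35 mm long; about 0.15 to 0.3 kg, heavier towards the foot; may be absent. This point is its centre, 65 mm from its foot and from the cap's end; z runs from foot to cap. It lies on one flat side on the table at the start (centre 27 mm up), cap roughly to the robot's left or right; standing on the mat its centre is 81 mm above the table
- green_mid (a point): the green square paint bottle, 54 x 54 mm, 130 mm long including a white cap 30 mm across and 35 mm long; about 0.15 to 0.3 kg, heavier towards the foot; may be absent. This point is its centre, 65 mm from its foot and from the cap's end; z runs from foot to cap. It lies on one flat side on the table at the start (centre 27 mm up), cap roughly to the robot's left or right; standing on the mat its centre is 81 mm above the table
- water_jar_rim (a point): open clear water jar, 80 mm across the rim, 85 mm high, loose: a bystander; centre of its rim, z up
- brush_pot_rim (a point): blue mug for brushes, 80 mm across, 100 mm high, loose: a bystander; centre of its rim, z up
Things that resemble listed ones, but are neither listed nor needed, are in the scene too. What is shaped like the part that bears red_mid but purple is not meant.

How it is judged:
On the way, in this order (a step that is already met when the one before it is completed fails the run):
1. the clamp is tight and its knob has clicked (value of joint clamp_screw above 5.25 rad and value of joint clamp_knob above 0.4 rad), for 0.2 s.
2. the wing is in its locked detent (all of step 1 and value of joint lock_wing above 1.48 rad), for 0.2 s.
3. a first bottle stands upright on the mat (((angle between red_mid's own z axis and vertical below 0.12 rad and height (world z) of red_mid between 0.076 and 0.087 m and x of red_mid in the frame of mat between -0.05 and 0.05 m and y of red_mid in the frame of mat between -0.117 and 0.117 m) or (angle between yellow_mid's own z axis and vertical below 0.12 rad and height (world z) of yellow_mid between 0.076 and 0.087 m and x of yellow_mid in the frame of mat between -0.05 and 0.05 m and y of yellow_mid in the frame of mat between -0.117 and 0.117 m) or (angle between blue_mid's own z axis and vertical below 0.12 rad and height (world z) of blue_mid between 0.076 and 0.087 m and x of blue_mid in the frame of mat between -0.05 and 0.05 m and y of blue_mid in the frame of mat between -0.117 and 0.117 m) or (angle between green_mid's own z axis and vertical below 0.12 rad and height (world z) of green_mid between 0.076 and 0.087 m and x of green_mid in the frame of mat between -0.05 and 0.05 m and y of green_mid in the frame of mat between -0.117 and 0.117 m))), for 0.2 s.
At the end, for the whole second after the job is handed in: Clamp screw tight (over 5.25 rad) with one to three clicks (slip 0.4 to 1.83 rad), wing locked (over 1.48 rad), every bottle present upright (within 0.12 rad), at rest on the mat, its centre within 50 mm (mat's x) and 117 mm (mat's y) of the mat's centre (all of step 2 and value of joint clamp_knob below 1.83 rad and angle between each of red_mid, yellow_mid, blue_mid, green_mid's own z axis and vertical below 0.12 rad and height (world z) of red_mid between 0.076 and 0.087 m and x of red_mid in the frame of mat between -0.05 and 0.05 m and y of red_mid in the frame of mat between -0.117 and 0.117 m and linear speed of each of red, yellow, blue, green below 0.02 m/s and angular speed of each of red, yellow, blue, green below 0.2 rad/s and height (world z) of yellow_mid between 0.076 and 0.087 m and x of yellow_mid in the frame of mat between -0.05 and 0.05 m and y of yellow_mid in the frame of mat between -0.117 and 0.117 m and height (world z) of blue_mid between 0.076 and 0.087 m and x of blue_mid in the frame of mat between -0.05 and 0.05 m and y of blue_mid in the frame of mat between -0.117 and 0.117 m and height (world z) of green_mid between 0.076 and 0.087 m and x of green_mid in the frame of mat between -0.05 and 0.05 m and y of green_mid in the frame of mat between -0.117 and 0.117 m); the robot touches nothing.
It fails at once if the knob is clicked more than three times (value of joint clamp_knob above 1.83 rad).
It fails at once if the water jar or the brush mug is knocked over (angle between any of water_jar_rim, brush_pot_rim's own z axis and vertical above 0.6 rad).
Of red, yellow, blue, green only 2 to 3 are there at a start; the rules pass over those that are not, and their reading is None.
At some moment in a run one of red, yellow, blue, green may be knocked a few centimetres aside while the robot is not near it.
Once in a run the grip may slacken for a moment while it holds something.
It also fails if it takes over 210 s, if anything falls off the work surface, if the arm or the gripper's body presses on something with over 40 N, if the wrist force passes 120 N, or if a joint passes its speed limit or range.

### The arm

A 7-joint arm with a two-finger parallel gripper is mounted at the origin on the work surface. World frame = base frame: x ahead of the robot, y to its left, z up, the work surface at z = 0. Lengths are in m, angles in rad, forces in N, time in s.
With the tool pointing down it reaches from about 0.4 to 0.925 m from the base axis. Payload 5.6 kg.
Tool frame: the origin (TCP) lies at the centre of the arm's flange, where the gripper is bolted on; the fingertips stand 173 mm ahead of it and the grasp point (between the pads) lies manip.grasp_offset ahead of it (manip.grasp_offset is the distance from the TCP to the grasp point, in m); z points along the fingers, y is the line along which they close (so a half turn about z gives the same grasp; the last joint's range is limited). The gripper opens to 85 mm and grips with 20 to 120 N. Pads are 22 mm wide; open, the fingers measure 114 mm over their backs; the gripper's body (76 mm by 85 mm) begins 54 mm behind the grasp point. The pads swing forward as they close: fully open they stand 13 mm farther back than shut.
Start: joints at [-1.24, 0.468, -0.012, 1.603, 0.006, 1.071, -0.056], TCP at [0.237, 0.605, 0.405] pointing down, gripper open.
Joint ranges: [-2.53, 2.53], [-0.31, 2.02], [-1.57, 1.55], [0.28, 2.44], [-1.29, 4.43], [0.15, 1.84], [-2.92, 2.92]. Speed limits (rad/s): [2.57, 2.57, 3.14, 3.14, 3.14, 3.14, 3.14].

### API

Orientations are given as a rotation vector (axis times angle).
In Python, from station import get_obs, viewer, manip, spotter gives the robot as it stands. The module is installed in compiled form; this text tells all that it offers.
- The arm moves only by the tool carry_out, never from a script. Its argument "plan" is a list of rows, each a list of 3 entries, a list of its own where there are three numbers: the shift along the world's x, y, z in cm, then the turn, a rotation vector about the world's x, y, z in rad, then the opening, from 0 (shut) to 1 (fully open). In form: [[[x, y, z], [wx, wy, wz], hand], ...]. A call has 1 to 20 rows; each row shifts and turns the commanded pose from where the row before left it; what a row does not reach is not made up. A row lasts 1/10 s, in which the tool goes at most 50 mm and 8.59 degrees, less where a joint would pass 70% of its speed; a pose out of reach is approached as far as the arm can. A call is refused whole if a number of a shift passes 5 or a number of a turn 0.15, either way. A call with a gripper value outside its range is refused whole. The fingers move at their own pace and stop on an object; the grip force is fixed at half the most. Time passes only in rows, so rows that do not move let the fingers close. It gives the time, the measured TCP pose, the force, the opening and the grip force at its end, in the units of the state.
- get_obs(): the state, without advancing time (a new reading comes with each control period).
- viewer.snapshot(name): name is "scene" or "top" or "wrist"; returns a dict with "frame" (384x512x3 uint8, blue, green, red), "z_map" (384x512 float32, m along the optical axis (not along the pixel's ray), 0 where there is no reading), "K" (3x3 intrinsics, pixels), "xyz" and "attitude" of the camera in the world. Camera axes: x right, y down, z forward; pixel columns grow to the right and rows downward; lengths in m; the calibration is good to about 2 mm. A picture is of the moment at which its call begins.
- manip.hand_in(): hands the job in; it is judged then, once.
Trained networks look in a picture, given as the dict that the camera call returned (one of the last four; its "shot" number tells which), for a name from the list of things; names that differ only in an ending like _2 or _b are one class to them, and where a whole thing is asked for, a point or a joint stands for the part that bears it (a point fixed in the world has none). Each returns a list of dicts, best first, with "p" (0 to 1); they miss things now and then, are a little off and sometimes report something else, mostly with a low value. They report only what shows in the picture. A call takes as long as a camera call. They do not tell look-alikes from the thing itself.
- spotter.find_in(picture, name): "uv" ([column, row] in pixels, amid what is visible of it).
- spotter.silhouettes(picture, name): "pixels" (384x512 bool, what is visible of it) and "uv" ([column, row] in pixels, amid what is visible of it).
- spotter.landmark_of(picture, name): "uv" ([column, row] in pixels: a listed point, or the origin of a listed thing).
The state is a dict: "clock": time; "joint_positions": joint angles; "qvel": joint speeds; "joint_efforts": joint torques, N m; "tool_pos": TCP position; "ee_rot": TCP orientation; "contact_force": force on the tool from outside, world axes, zero at the start; "wrist_torque": the same for the moment, N m; "gripper_width": finger opening in m; "finger_force": force on a finger pad.
Only numpy, scipy, OpenCV 4.12 (cv2) and the standard library are available. Lean on these libraries where they do the work, as an engineer would, in place of code of your own. Each camera call takes 0.05 s, during which the arm holds its last target. There are 200 camera calls.

## Working session

There is one attempt and no reset: what is moved stays moved. The work goes in short steps, Python scripts to look and compute and a tool call to move; the robot and the scene stay as the last step left them, time stands still between calls to the robot, and variables do not carry over. Pictures are saved under pics/ and viewed, at most 14 in all, crops included, and the job is handed in when it is done.

Besides the shell and the picture viewer there is one more tool, called after "Call:" in YAML: its name, and indented under it one key for each argument. carry_out: Moves the arm, as the interface text tells. Its arguments: {"type":"object","properties":{"plan":{"type":"array","items":{"type":"array"}}},"required":["plan"]}

```bash
mkdir -p pics; cat > h.py <<'E'
import numpy as np, cv2
from scipy.spatial.transform import Rotation as R
from station import get_obs, viewer, manip, spotter
def rot(a):
    a=np.array(a,float)
    if a.shape==(3,3): return a
    return R.from_rotvec(a).as_matrix() if a.size==3 else R.from_quat(a).as_matrix()
def world(s):
    z=s["z_map"].astype(float);K=s["K"];v,u=np.indices(z.shape)
    p=np.stack([(u-K[0][2])/K[0][0]*z,(v-K[1][2])/K[1][1]*z,z],-1)
    return p@rot(s["attitude"]).T+np.array(s["xyz"])
def proj(s,p):
    q=rot(s["attitude"]).T@(np.array(p)-np.array(s["xyz"]));K=np.array(s["K"]);q=K@q
    return q[:2]/q[2]
E
python3 - <<'E'
from h import *
print({k:np.round(v,3) for k,v in get_obs().items()}, manip.grasp_offset)
for n in ["scene","top"]:
    s=viewer.snapshot(n); print(n,s["xyz"],np.round(s["attitude"],3),s["K"][0][0])
    W=world(s); cv2.imwrite(f"pics/{n}0.png",cv2.resize(s["frame"],(768,576)))
    for t in ["mat","knob_grip","wing_grip","red_mid","yellow_mid","blue_mid","green_mid","water_jar_rim","brush_pot_rim"]:
        for d in spotter.landmark_of(s,t)[:3]:
            u,v=np.round(d["uv"]).astype(int); 
            if 0<=u<512 and 0<=v<384: print(t,round(d["p"],2),u,v,np.round(W[v,u],3))
E
```

```text
{'clock': np.float64(0.0), 'joint_positions': array([-1.24 ,  0.468, -0.012,  1.604,  0.006,  1.071, -0.056]), 'qvel': array([-0.   , -0.   ,  0.001, -0.001, -0.   , -0.001, -0.001]), 'joint_efforts': array([-0.0000e+00, -5.3239e+01,  2.1000e-02, -2.5131e+01,  1.1000e-02,
        8.0000e-03,  0.0000e+00]), 'tool_pos': array([0.237, 0.605, 0.404]), 'ee_rot': array([-5.840e-01, -3.087e+00,  3.000e-03]), 'contact_force': array([-0.343, -0.392, -0.385]), 'wrist_torque': array([-0.026, -0.004, -0.055]), 'finger_force': np.float64(0.0), 'gripper_width': np.float64(0.085)} 0.1547
scene [1.75068113 0.02900313 1.00614849] [-1.709 -1.638  0.828] 456.4449651438774
top [0.37978694 0.04783217 1.28223835] [-2.166  2.118 -0.174] 410.8282741821705
mat 0.71 192 222 [0.488 0.211 0.018]
knob_grip 0.84 160 191 [0.569 0.296 0.106]
wing_grip 0.67 205 186 [0.59  0.168 0.087]
red_mid 0.93 283 257 [ 0.388 -0.067  0.055]
red_mid 0.91 350 138 [ 0.756 -0.271  0.056]
red_mid 0.86 304 181 [ 0.618 -0.129  0.054]
blue_mid 0.87 369 183 [ 0.616 -0.326  0.056]
water_jar_rim 0.91 265 125 [ 0.81  -0.01   0.002]
brush_pot_rim 0.66 107 194 [0.571 0.482 0.009]
```

View pics/top0.png

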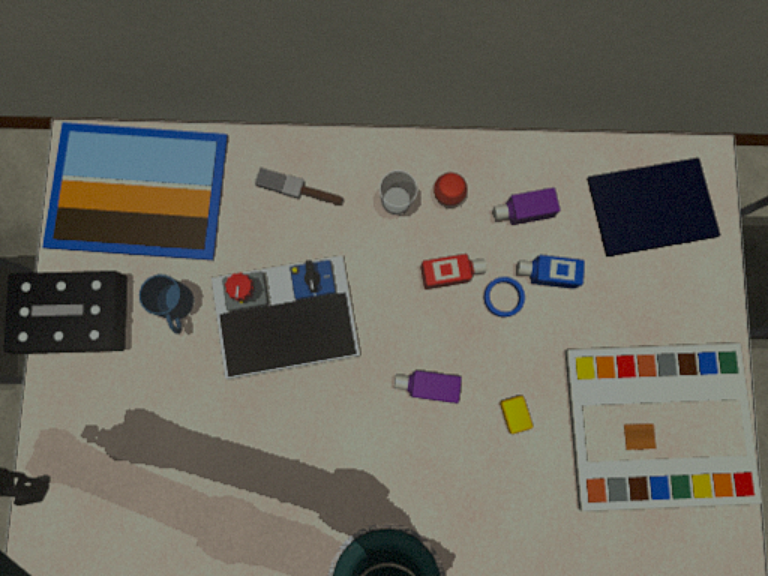

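View pics/scene0.png

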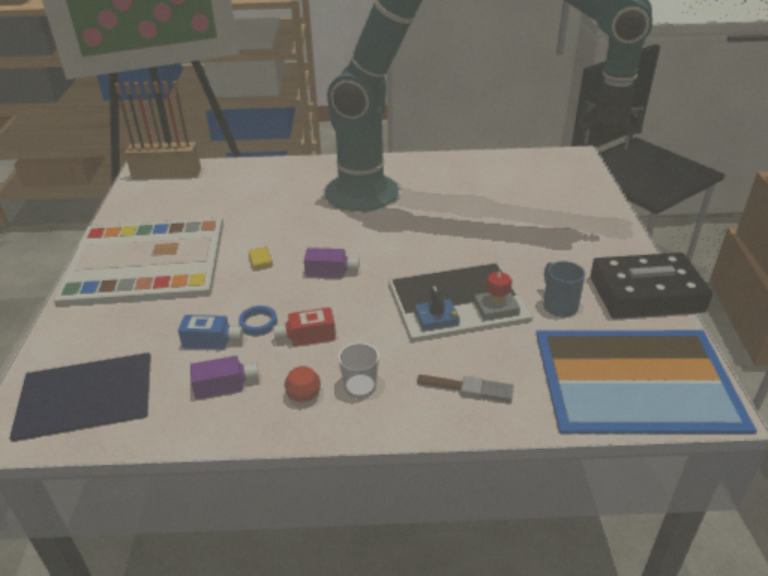

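Candidates (768-px top image): the knob is the red one on the plate at (238,287), and the red ball at (450,188) only looks like it. The mat is (288,335), not the navy sheet at (655,205). The bottles are red (447,270) and blue (557,270); the purple ones at (435,386) and (530,205) are decoys, and there is no yellow or green. The mug at (165,297) stands near the knob.

```bash
python3 - <<'E'
from h import *
s=viewer.snapshot("top");W=world(s);x,y,z=W[...,0],W[...,1],W[...,2]
print("table z",np.median(z[230:300,100:200][z[230:300,100:200]>-1]))
def rect(m):
    p=W[m][:,:2].astype(np.float32); r=cv2.minAreaRect(p); return np.round(r[0],4),np.round(r[1],3),round(r[2],1),m.sum()
reg=(x>.38)&(x<.70)&(y>.08)&(y<.38)
f=s["frame"].astype(int)
print("plate",rect(cv2.erode((reg&(z>.010)).astype(np.uint8),np.ones((3,3)))>0))
dark=reg&(z>.01)&(z<.024)&(f.max(-1)<75)
d8=cv2.morphologyEx(dark.astype(np.uint8),cv2.MORPH_OPEN,np.ones((5,5)))
print("mat",rect(d8>0))
k=reg&(z>.092)&(z<.12)&(y>.23);print("knob",rect(k), W[k].mean(0))
w=reg&(z>.076)&(z<.1)&(y<.23);print("wing",rect(w),W[w].mean(0))
for n,c in [("red",(.618,-.129)),("blue",(.616,-.326)),("jar",(.8,-.01)),("mug",(.57,.44))]:
    m=(abs(x-c[0])<.09)&(abs(y-c[1])<.09)&(z>.045 if n in("red","blue") else z>.07)&(z<.12); print(n,rect(m),W[m].mean(0))
    m=(abs(x-c[0])<.09)&(abs(y-c[1])<.09)&(z>.03)&(z<.12); print("  all",rect(m))
c=s["frame"][165:255,135:245]; cv2.imwrite("pics/crop1.png",cv2.resize(c,None,fx=6,fy=6,interpolation=cv2.INTER_CUBIC))
E
```

```text
table z 0.001577684810121438
plate (array([0.5249, 0.2202]), array([0.208, 0.272]), 11.2, np.int64(5468))
mat (array([0.4882, 0.2146]), array([0.131, 0.263]), 11.2, np.int64(3428))
knob (array([0.5722, 0.3003]), array([0.051, 0.053]), 75.2, np.int64(256)) [0.57149208 0.29983396 0.103438  ]
wing (array([0.6004, 0.1639]), array([0.06 , 0.014]), 10.6, np.int64(98)) [0.59935199 0.16326893 0.08626239]
red (array([ 0.6265, -0.1258]), array([0.055, 0.127]), 10.6, np.int64(554)) [ 0.62299616 -0.11113239  0.05406834]
  all (array([ 0.6268, -0.1273]), array([0.055, 0.13 ]), 10.6, np.int64(666))
blue (array([ 0.6302, -0.3276]), array([0.125, 0.056]), 85.0, np.int64(565)) [ 0.62802661 -0.33956575  0.05371634]
  all (array([ 0.6304, -0.3246]), array([0.131, 0.056]), 85.0, np.int64(703))
jar (array([ 0.7817, -0.0075]), array([0.078, 0.076]), 1.2, np.int64(173)) [ 0.78650906 -0.00722695  0.0823639 ]
  all (array([ 0.784 , -0.0356]), array([0.078, 0.134]), 4.6, np.int64(434))
mug (array([0.5453, 0.4433]), array([0.103, 0.079]), 51.3, np.int64(337)) [0.54563241 0.45058737 0.09005258]
  all (array([0.5391, 0.4545]), array([0.08 , 0.105]), 80.5, np.int64(574))
```

View pics/crop1.png

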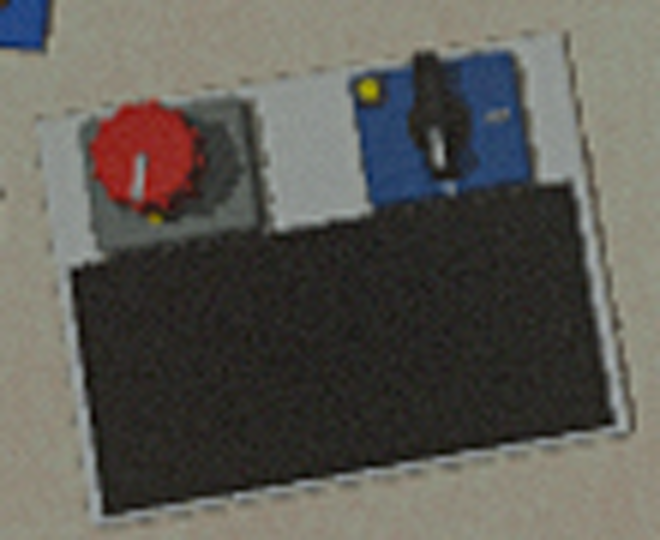

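The crop confirms the choices: the knob is at about (150,155) on the grey block with its white mark near the robot side, and the wing is at (435,115) on the blue block, along the mat's x (unlocked).

Call:
carry_out:
  plan:
    - [[2.8, -2.53, 0], [0, 0, 0.1], 1]
    - [[2.8, -2.53, 0], [0, 0, 0.1], 1]
    - [[2.8, -2.53, 0], [0, 0, 0.1], 1]
    - [[2.8, -2.53, 0], [0, 0, 0.1], 1]
    - [[2.8, -2.53, 0], [0, 0, 0.1], 1]
    - [[2.8, -2.53, 0], [0, 0, 0.1], 1]
    - [[2.8, -2.53, 0], [0, 0, 0.1], 1]
    - [[2.8, -2.53, 0], [0, 0, 0.1], 1]
    - [[2.8, -2.53, 0], [0, 0, 0.1], 1]
    - [[2.8, -2.53, 0], [0, 0, 0.1], 1]
    - [[2.8, -2.53, 0], [0, 0, 0.1], 1]
    - [[2.7, -2.53, 0], [0, 0, 0.1], 1]
    - [[0, 0, 0], [0, 0, 0], 1]
    - [[0, 0, 0], [0, 0, 0], 1]

```text
clock: 2.45
tool_pos: [0.573, 0.3005, 0.4044]
ee_rot: [1.256, -2.879, -0.0]
contact_force: [-0.4, 1.2, 0.2]
gripper_width: 0.0852
finger_force: 0.0
```

```bash
cat >> h.py <<'E'
def st():
    o=get_obs(); T=rot(o["ee_rot"])
    print("t",round(float(o["clock"]),2),"q",np.round(o["joint_positions"],3),"p",np.round(o["tool_pos"],4),"x",np.round(T[:,0],3),"y",np.round(T[:,1],3),"z",np.round(T[:,2],3))
    print(" F",np.round(o["contact_force"],2),"M",np.round(o["wrist_torque"],3),"w",round(float(o["gripper_width"]),4),"ff",round(float(o["finger_force"]),1))
    return o,T
E
python3 -c "
from h import *
st()"
```

```text
t 2.45 q [-0.447  0.469 -0.12   1.605  0.061  1.072  1.81 ] p [0.573  0.3005 0.4044] x [-0.68  -0.733  0.   ] y [-0.733  0.68   0.   ] z [-0.  0. -1.]
 F [-0.37  1.22  0.22] M [0.086 0.055 0.002] w 0.0852 ff 0.0
```

Call:
carry_out:
  plan:
    - [[0, 0, -1.5], [0, 0, 0.14], 1]
    - [[0, 0, -1.5], [0, 0, 0.14], 1]
    - [[0, 0, -1.5], [0, 0, 0.14], 1]
    - [[0, 0, -1.5], [0, 0, 0.14], 1]
    - [[0, 0, 0], [0, 0, 0.14], 1]
    - [[0, 0, 0], [0, 0, 0.14], 1]
    - [[0, 0, 0], [0, 0, 0.14], 1]
    - [[0, 0, 0], [0, 0, 0], 1]
    - [[0, 0, 0], [0, 0, 0], 1]

```text
clock: 3.35
tool_pos: [0.5716, 0.3026, 0.3448]
ee_rot: [-2.465, 1.947, 0.001]
contact_force: [-0.1, -1.0, -0.6]
gripper_width: 0.0854
finger_force: 0.0
```

```bash
python3 - <<'E'
from h import *
st()
s=viewer.snapshot("wrist");W=world(s);x,y,z=W[...,0],W[...,1],W[...,2];print(s["xyz"],s["K"][0][0])
k=(z>.095)&(z<.115)&(y>.24)&(y<.36)&(x>.52)&(x<.62);p=W[k][:,:2].astype(np.float32)
if k.sum()>20: print(cv2.minEnclosingCircle(p),cv2.minAreaRect(p),W[k].mean(0),k.sum())
cv2.imwrite("pics/w1.png",cv2.resize(s["frame"],(768,576)))
E
```

```text
t 3.35 q [-0.301  0.553 -0.329  1.645  0.205  0.978  2.675] p [0.5716 0.3026 0.3448] x [ 0.231 -0.973 -0.001] y [-0.973 -0.231  0.   ] z [-0.     0.001 -1.   ]
 F [-0.11 -0.96 -0.56] M [-0.001  0.037 -0.034] w 0.0854 ff 0.0
[0.58872297 0.2294747  0.31450378] 293.1438206407341
((0.5714522004127502, 0.29937052726745605), 0.027636978775262833) ((0.5715714693069458, 0.29937800765037537), (0.05255216360092163, 0.053451377898454666), 10.640867233276367) [0.57205898 0.29747254 0.10285599] 3403
```

View pics/w1.png

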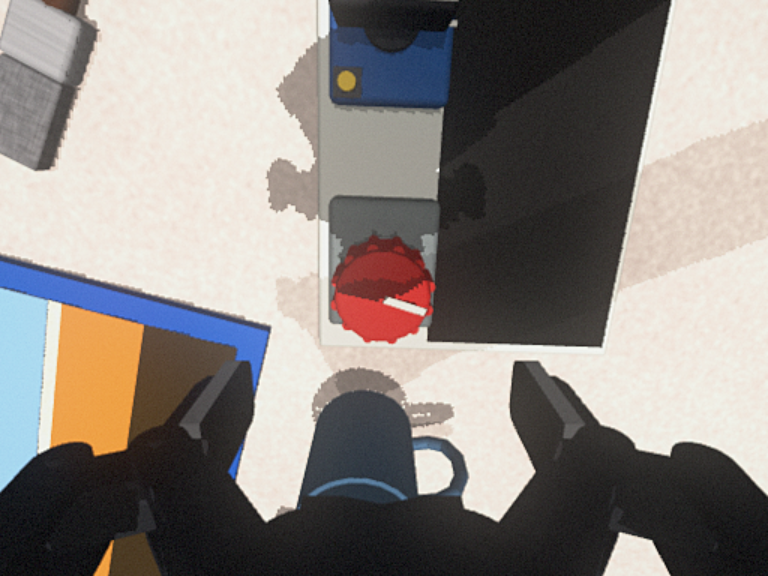

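The knob top sits at about (383,290) with its white mark pointing right. The knob centre works out at (0.5715, 0.300), and the mug at (360,450) is clear of the fingers.

Call:
carry_out:
  plan:
    - [[0, -0.25, -2.4], [0, 0, 0], 1]
    - [[0, 0, -2.4], [0, 0, 0], 1]
    - [[0, 0, -2.4], [0, 0, 0], 1]
    - [[0, 0, -2.0], [0, 0, 0], 1]
    - [[0, 0, -1.0], [0, 0, 0], 1]
    - [[0, 0, 0], [0, 0, 0], 1]
    - [[0, 0, 0], [0, 0, 0], 0.4]
    - [[0, 0, 0], [0, 0, 0], 0]
    - [[0, 0, 0], [0, 0, 0], 0]
    - [[0, 0, 0], [0, 0, 0], 0]
    - [[0, 0, 0], [0, 0, 0], 0]

```text
clock: 4.5
tool_pos: [0.5723, 0.2993, 0.2444]
ee_rot: [-2.466, 1.945, -0.0]
contact_force: [-2.8, -1.2, 5.1]
gripper_width: 0.0483
finger_force: 61.4
```

```bash
python3 -c "
from h import *
st()"
```

```text
t 4.5 q [-0.321  0.674 -0.295  1.702  0.255  0.803  2.643] p [0.5723 0.2993 0.2444] x [ 0.233 -0.973 -0.   ] y [-0.973 -0.233 -0.001] z [ 0.001  0.    -1.   ]
 F [-2.82 -1.17  5.1 ] M [-0.279  0.572 -0.075] w 0.0483 ff 61.4
```

Call:
carry_out:
  plan:
    - [[0, 0, 0], [0, 0, -0.14], 0]
    - [[0, 0, 0], [0, 0, -0.14], 0]
    - [[0, 0, 0], [0, 0, -0.14], 0]
    - [[0, 0, 0], [0, 0, -0.14], 0]
    - [[0, 0, 0], [0, 0, -0.14], 0]
    - [[0, 0, 0], [0, 0, -0.14], 0]
    - [[0, 0, 0], [0, 0, -0.14], 0]
    - [[0, 0, 0], [0, 0, -0.14], 0]
    - [[0, 0, 0], [0, 0, -0.14], 0]
    - [[0, 0, 0], [0, 0, -0.14], 0]
    - [[0, 0, 0], [0, 0, -0.14], 0]
    - [[0, 0, 0], [0, 0, -0.14], 0]
    - [[0, 0, 0], [0, 0, -0.14], 0]
    - [[0, 0, 0], [0, 0, -0.14], 0]
    - [[0, 0, 0], [0, 0, -0.14], 0]
    - [[0, 0, 0], [0, 0, -0.14], 0]
    - [[0, 0, 0], [0, 0, -0.14], 0]
    - [[0, 0, 0], [0, 0, -0.14], 0]
    - [[0, 0, 0], [0, 0, -0.14], 0]
    - [[0, 0, 0], [0, 0, -0.14], 0]

```text
clock: 6.5
tool_pos: [0.5714, 0.3008, 0.2445]
ee_rot: [-1.502, -2.756, -0.003]
contact_force: [-5.5, 0.8, 6.0]
gripper_width: 0.0488
finger_force: 61.3
```

```bash
python3 -c "
from h import *
o,T=st()
print(np.arctan2(T[1,1],T[0,1]))
s=viewer.snapshot('wrist')
cv2.imwrite('pics/w2.png',cv2.resize(s['frame'],(768,576)))
o=get_obs();print(o['wrist_torque'])
"
```

```text
t 6.5 q [-0.825  0.674  0.404  1.74  -0.355  0.8    0.323] p [0.5714 0.3008 0.2445] x [-0.542  0.84   0.004] y [0.84  0.542 0.   ] z [-0.002  0.003 -1.   ]
 F [-5.5   0.82  6.01] M [0.257 1.207 0.022] w 0.0488 ff 61.3
0.5729437797399413
[ 0.26674637  1.37738147 -0.033602  ]
```

View pics/w2.png

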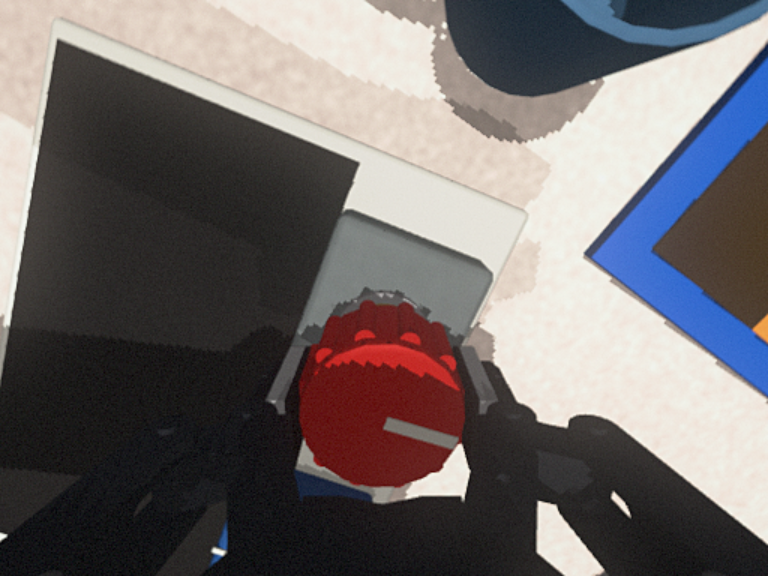

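The mark kept its place relative to the fingers at (420,432), so the knob follows the gripper. I'll turn it in smaller steps from here and track both the torque and the yellow pointer.

Call:
carry_out:
  plan:
    - [[0, 0, 0], [0, 0, -0.12], 0]
    - [[0, 0, 0], [0, 0, -0.12], 0]
    - [[0, 0, 0], [0, 0, -0.12], 0]
    - [[0, 0, 0], [0, 0, -0.12], 0]

```text
clock: 6.95
tool_pos: [0.5718, 0.301, 0.2444]
ee_rot: [-2.113, -2.321, -0.004]
contact_force: [-3.1, 2.1, 5.9]
gripper_width: 0.0486
finger_force: 61.5
```

```bash
cat > chk.py <<'E'
from h import *
o,T=st();print("ang",np.arctan2(T[1,1],T[0,1]))
ms=[]
for n in ["scene","top","wrist","wrist"]:
    s=viewer.snapshot(n);W=world(s);f=s["frame"];h=cv2.cvtColor(f,cv2.COLOR_BGR2HSV)
    m=(h[...,0]>20)&(h[...,0]<36)&(h[...,1]>110)&(h[...,2]>50)&(np.hypot(W[...,0]-.5718,W[...,1]-.300)<.045)&(W[...,2]>.03)
    if m.sum(): 
        c=W[m].mean(0); print(n,"yellow",m.sum(),np.round(c,3),"ang",np.arctan2(c[1]-.300,c[0]-.5718))
    r=((h[...,0]<6)|(h[...,0]>174))&(h[...,1]>120)&(np.hypot(W[...,0]-.5718,W[...,1]-.300)<.03)&(W[...,2]>.095)
    k=(np.hypot(W[...,0]-.5718,W[...,1]-.300)<.024)&(W[...,2]>.098)&(W[...,2]<.109)&(h[...,1]<90)&(h[...,2]>60)
    if k.sum(): c=W[k].mean(0); print(n,"mark",k.sum(),np.round(c,3),"ang",np.arctan2(c[1]-.300,c[0]-.5718))
    ms.append(get_obs()["wrist_torque"])
print("M",np.round(ms,3)[:,2], "e7",get_obs()["joint_efforts"][6])
cv2.imwrite("pics/last.png",cv2.resize(f,(768,576)))
E
python3 chk.py
```

```text
t 6.95 q [-0.908  0.699  0.524  1.745 -0.461  0.822 -0.071] p [0.5718 0.301  0.2444] x [-0.094  0.996  0.004] y [ 0.996  0.094 -0.   ] z [-0.001  0.004 -1.   ]
 F [-3.07  2.11  5.85] M [0.439 0.927 0.071] w 0.0486 ff 61.5
ang 0.09380133025937182
wrist mark 448 [0.583 0.297 0.104] ang -0.2328850328060426
wrist mark 449 [0.583 0.297 0.104] ang -0.23092921030351898
M [-0.059 -0.044 -0.018 -0.007] e7 0.01382576156174764
```

Call:
carry_out:
  plan:
    - [[0, 0, 0], [0, 0, -0.13], 0]
    - [[0, 0, 0], [0, 0, -0.13], 0]

```text
clock: 7.35
tool_pos: [0.572, 0.3009, 0.2445]
ee_rot: [-2.396, -2.026, -0.004]
contact_force: [-1.4, 2.3, 5.3]
gripper_width: 0.0487
finger_force: 61.5
```

```bash
python3 chk.py
```

```text
t 7.35 q [-0.95   0.715  0.589  1.748 -0.519  0.837 -0.286] p [0.572  0.3009 0.2445] x [0.166 0.986 0.005] y [ 0.986 -0.166 -0.001] z [-0.     0.005 -1.   ]
 F [-1.42  2.35  5.25] M [0.498 0.722 0.036] w 0.0487 ff 61.5
ang -0.1667546024669092
wrist mark 447 [0.582 0.294 0.104] ang -0.4976807803674399
wrist mark 443 [0.582 0.294 0.104] ang -0.4905517851103511
M [-0.096 -0.069 -0.015 -0.028] e7 0.011055328650400043
```

Call:
carry_out:
  plan:
    - [[0, 0, 0], [0, 0, -0.13], 0]
    - [[0, 0, 0], [0, 0, -0.13], 0]

```text
clock: 7.75
tool_pos: [0.5723, 0.3009, 0.2445]
ee_rot: [-2.638, -1.698, -0.004]
contact_force: [-1.9, 1.9, 4.9]
gripper_width: 0.0486
finger_force: 61.6
```

```bash
python3 chk.py
```

```text
t 7.75 q [-0.992  0.734  0.652  1.75  -0.575  0.854 -0.501] p [0.5723 0.3009 0.2445] x [0.414 0.91  0.004] y [ 0.91  -0.414 -0.002] z [ 0.     0.005 -1.   ]
 F [-1.85  1.87  4.93] M [0.492 0.569 0.085] w 0.0486 ff 61.6
ang -0.42686347684523757
top yellow 2 [0.592 0.283 0.051] ang -0.7079244506463375
wrist mark 444 [0.581 0.292 0.104] ang -0.7533380684548739
wrist mark 443 [0.58  0.292 0.104] ang -0.7557374560898662
M [-0.068 -0.061 -0.08  -0.026] e7 0.010683309228625149
```

Call:
carry_out:
  plan:
    - [[0, 0, 0], [0, 0, -0.13], 0]
    - [[0, 0, 0], [0, 0, -0.13], 0]

```text
clock: 8.15
tool_pos: [0.5725, 0.3008, 0.2445]
ee_rot: [-2.836, -1.342, -0.004]
contact_force: [-0.8, 2.1, 5.5]
gripper_width: 0.0486
finger_force: 61.8
```

```bash
python3 chk.py|tail -n +3
```

```text
ang -0.6869021578793909
top yellow 3 [0.585 0.28  0.053] ang -0.9955220400293128
wrist yellow 1 [0.581 0.314 0.05 ] ang 0.9734177528693614
wrist mark 437 [0.578 0.29  0.104] ang -1.0136096599725128
wrist yellow 1 [0.581 0.314 0.05 ] ang 0.9759217023365686
wrist mark 443 [0.578 0.29  0.104] ang -1.0114054073505074
M [-0.045 -0.01  -0.023 -0.075] e7 0.010048655094578862
```

Call:
carry_out:
  plan:
    - [[0, 0, 0], [0, 0, -0.13], 0]
    - [[0, 0, 0], [0, 0, -0.13], 0]

```text
clock: 8.55
tool_pos: [0.5727, 0.3005, 0.2445]
ee_rot: [-2.986, -0.963, -0.004]
contact_force: [-0.3, 2.6, 4.3]
gripper_width: 0.0484
finger_force: 61.9
```

```bash
python3 chk.py|tail -n +3
```

```text
ang -0.9469029045645989
top yellow 2 [0.579 0.277 0.055] ang -1.2595015161841383
top mark 1 [0.578 0.28  0.103] ang -1.25168526792354
wrist yellow 3 [0.586 0.31  0.051] ang 0.6307834331960078
wrist mark 440 [0.575 0.289 0.104] ang -1.2728034183469528
wrist yellow 2 [0.585 0.311 0.05 ] ang 0.6977964587582042
wrist mark 439 [0.575 0.289 0.104] ang -1.2698611024563535
M [-0.01  -0.034 -0.042 -0.013] e7 0.00927120738197118
```

Call:
carry_out:
  plan:
    - [[0, 0, 0], [0, 0, -0.13], 0]
    - [[0, 0, 0], [0, 0, -0.13], 0]
    - [[0, 0, 0], [0, 0, -0.13], 0]

```text
clock: 9.05
tool_pos: [0.5728, 0.3003, 0.2445]
ee_rot: [-3.116, -0.366, -0.003]
contact_force: [-0.8, 0.8, 4.5]
gripper_width: 0.0488
finger_force: 60.9
```

```bash
python3 chk.py|tail -n +3
```

```text
ang -1.3369056971716362
top yellow 4 [0.569 0.277 0.054] ang -1.6746543460078338
wrist yellow 2 [0.588 0.305 0.049] ang 0.3058327199625639
wrist mark 439 [0.571 0.288 0.104] ang -1.6625455916555583
wrist yellow 1 [0.588 0.305 0.051] ang 0.28843959125678476
wrist mark 439 [0.571 0.288 0.104] ang -1.6587135439054568
M [-0.068 -0.046 -0.053 -0.084] e7 0.00803887378424406
```

Call:
carry_out:
  plan:
    - [[0, 0, 0], [0, 0, -0.13], 0]
    - [[0, 0, 0], [0, 0, -0.13], 0]
    - [[0, 0, 0], [0, 0, -0.13], 0]

```text
clock: 9.55
tool_pos: [0.5729, 0.2999, 0.2445]
ee_rot: [-3.129, 0.245, -0.002]
contact_force: [-0.7, 0.3, 5.8]
gripper_width: 0.0486
finger_force: 61.9
```

```bash
python3 chk.py
```

```text
t 9.55 q [-1.166  0.862  0.95   1.761 -0.842  0.979 -1.599] p [0.5729 0.2999 0.2445] x [ 0.988 -0.156  0.001] y [-0.156 -0.988 -0.004] z [ 0.002  0.003 -1.   ]
 F [-0.67  0.33  5.82] M [0.102 0.152 0.042] w 0.0486 ff 61.9
ang -1.7272249586532582
top yellow 4 [0.561 0.281 0.053] ang -2.087612596756925
wrist yellow 2 [0.589 0.298 0.05 ] ang -0.120055672597304
wrist mark 439 [0.566 0.289 0.104] ang -2.0486013280545645
wrist yellow 3 [0.589 0.298 0.05 ] ang -0.10006852201344593
wrist mark 441 [0.566 0.289 0.104] ang -2.046476437781707
M [-0.05   0.034  0.029 -0.07 ] e7 0.005991193174850196
```

Call:
carry_out:
  plan:
    - [[0, 0, 0], [0, 0, -0.13], 0]
    - [[0, 0, 0], [0, 0, -0.13], 0]
    - [[0, 0, 0], [0, 0, -0.13], 0]

```text
clock: 10.05
tool_pos: [0.5729, 0.2995, 0.2444]
ee_rot: [-3.022, 0.847, -0.001]
contact_force: [-1.7, -0.8, 6.4]
gripper_width: 0.0487
finger_force: 62.0
```

```bash
python3 chk.py
```

```text
t 10.05 q [-1.206  0.909  1.028  1.764 -0.913  1.026 -1.939] p [0.5729 0.2995 0.2444] x [ 0.854 -0.52  -0.   ] y [-0.52  -0.854 -0.003] z [ 0.001  0.003 -1.   ]
 F [-1.67 -0.78  6.4 ] M [-0.155  0.293  0.048] w 0.0487 ff 62.0
ang -2.1170729590908723
wrist yellow 6 [0.564 0.278 0.053] ang -1.9217551551446732
wrist mark 442 [0.563 0.292 0.104] ang -2.4371305594524357
wrist yellow 7 [0.567 0.28  0.053] ang -1.7992657743554457
wrist mark 438 [0.563 0.292 0.104] ang -2.431846464888293
M [-0.047 -0.053 -0.011 -0.05 ] e7 0.00327456793456804
```

```bash
python3 - <<'E'
from h import *
t=viewer.snapshot("top")["frame"][170:235,130:195]
w=cv2.imread("pics/last.png")[250:550,230:560]
cv2.imwrite("pics/c3.png",np.hstack([cv2.resize(t,(400,400),interpolation=cv2.INTER_CUBIC),cv2.resize(w,(400,400))]))
E
```

```text
(no output)
```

View pics/c3.png

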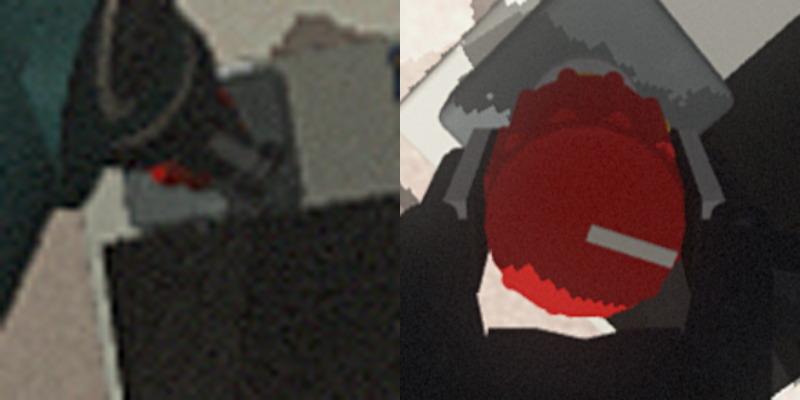

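In the right half, the pointer's yellow at (668,125) has come out from behind the finger and now lags the mark, so the knob is starting to slip. A little more turn should click it.

Call:
carry_out:
  plan:
    - [[0, 0, 0], [0, 0, -0.13], 0]
    - [[0, 0, 0], [0, 0, -0.13], 0]

```text
clock: 10.5
tool_pos: [0.5728, 0.2992, 0.2444]
ee_rot: [-2.887, 1.232, 0.001]
contact_force: [-1.7, -1.5, 7.5]
gripper_width: 0.0484
finger_force: 62.2
```

```bash
python3 chk.py; python3 - <<'E'
from h import *
w=cv2.imread("pics/last.png")[250:550,230:560]
cv2.imwrite("pics/c4.png",cv2.resize(w,(600,545)))
E
```

```text
t 10.5 q [-1.228  0.941  1.076  1.765 -0.958  1.059 -2.169] p [0.5728 0.2992 0.2444] x [ 0.692 -0.722 -0.001] y [-0.722 -0.692 -0.002] z [ 0.001  0.003 -1.   ]
 F [-1.7  -1.55  7.5 ] M [-0.187  0.485  0.135] w 0.0484 ff 62.2
ang -2.37756225228906
wrist yellow 29 [0.561 0.278 0.054] ang -2.027117089691825
wrist mark 443 [0.561 0.295 0.104] ang -2.689452795449962
wrist yellow 35 [0.561 0.278 0.054] ang -2.016441876513274
wrist mark 439 [0.561 0.295 0.104] ang -2.6894854497248337
M [-0.015 -0.031 -0.006 -0.083] e7 0.0019649064779514447
```

View pics/c4.png

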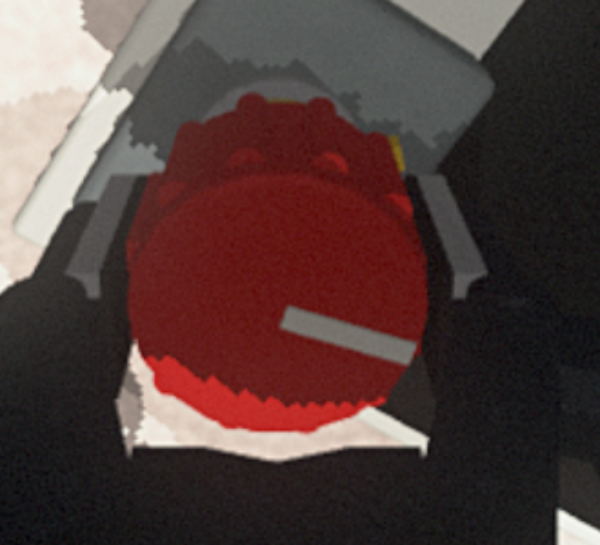

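The pointer is at (397,155), angle about -2.05, and the mark is at -2.69. That is roughly 0.6 rad of slip, or one click. I'll release and check.

Call:
carry_out:
  plan:
    - [[0, 0, 0], [0, 0, 0], 0.9]
    - [[0, 0, 0], [0, 0, 0], 1]
    - [[0, 0, 0], [0, 0, 0], 1]
    - [[0, 0, 0], [0, 0, 0], 1]
    - [[0, 0, 1.5], [0, 0, 0], 1]
    - [[0, 0, 3], [0, 0, 0], 1]
    - [[0, 0, 4], [0, 0, 0], 1]
    - [[0, 0, 2], [0, 0, 0], 1]
    - [[0, 0, 0], [0, 0, 0], 1]

```text
clock: 11.6
tool_pos: [0.5733, 0.2988, 0.3516]
ee_rot: [-2.888, 1.225, -0.005]
contact_force: [-0.8, 0.7, -0.0]
gripper_width: 0.0857
finger_force: 0.0
```

```bash
python3 chk.py; python3 - <<'E'
from h import *
w=cv2.imread("pics/last.png")
cv2.imwrite("pics/c5.png",w)
E
```

```text
t 11.6 q [-1.287  0.828  1.199  1.711 -0.83   1.199 -2.239] p [0.5733 0.2988 0.3516] x [ 0.695 -0.719  0.001] y [-0.719 -0.695 -0.006] z [ 0.005  0.003 -1.   ]
 F [-0.79  0.67 -0.03] M [-0.017  0.067 -0.001] w 0.0857 ff 0.0
ang -2.373162085553432
wrist yellow 11 [0.557 0.277 0.055] ang -2.131213180980058
wrist mark 153 [0.561 0.295 0.104] ang -2.6837186954433636
wrist yellow 11 [0.558 0.277 0.059] ang -2.098130396503774
wrist mark 156 [0.561 0.295 0.104] ang -2.6880521175812238
M [-0.03   0.031 -0.012  0.001] e7 -2.03867472237107e-06
```

View pics/c5.png

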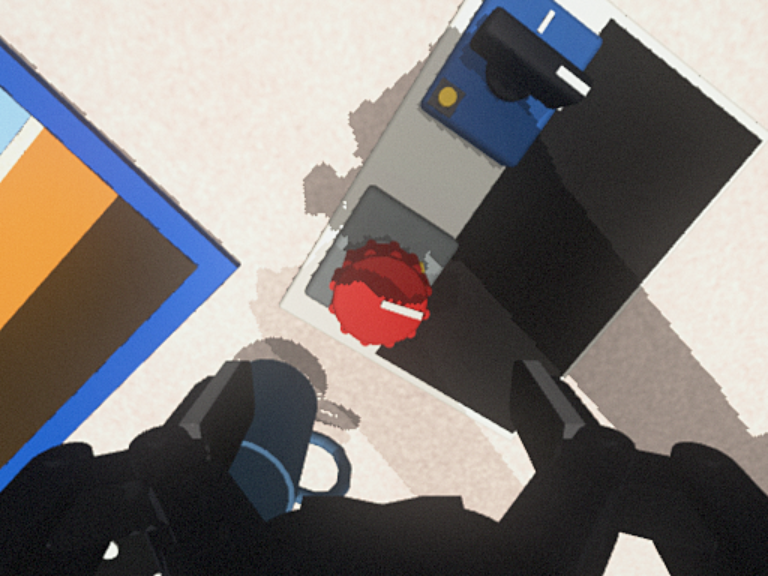

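The mark (-2.69) and pointer (-2.12) are about 0.55 rad apart, so that was one click. Next I move over to the wing, winding the wrist back.

Call:
carry_out:
  plan:
    - [[0.13, -0.67, 0], [0, 0, 0.138], 1]
    - [[0.13, -0.67, 0], [0, 0, 0.138], 1]
    - [[0.13, -0.67, 0], [0, 0, 0.138], 1]
    - [[0.13, -0.67, 0], [0, 0, 0.138], 1]
    - [[0.13, -0.67, 0], [0, 0, 0.138], 1]
    - [[0.13, -0.67, 0], [0, 0, 0.138], 1]
    - [[0.13, -0.67, 0], [0, 0, 0.138], 1]
    - [[0.13, -0.67, 0], [0, 0, 0.138], 1]
    - [[0.13, -0.67, 0], [0, 0, 0.138], 1]
    - [[0.13, -0.67, 0], [0, 0, 0.138], 1]
    - [[0.13, -0.67, 0], [0, 0, 0.138], 1]
    - [[0.13, -0.67, 0], [0, 0, 0.138], 1]
    - [[0.13, -0.67, 0], [0, 0, 0.138], 1]
    - [[0.13, -0.67, 0], [0, 0, 0.138], 1]
    - [[0.13, -0.67, 0], [0, 0, 0.138], 1]
    - [[0.13, -0.67, 0], [0, 0, 0.138], 1]
    - [[0.13, -0.67, 0], [0, 0, 0.138], 1]
    - [[0.13, -0.67, 0], [0, 0, 0.138], 1]
    - [[0.13, -0.67, 0], [0, 0, 0.138], 1]
    - [[0.13, -0.67, 0], [0, 0, 0.138], 1]

```text
clock: 13.8
tool_pos: [0.598, 0.1648, 0.3462]
ee_rot: [-1.745, -2.611, 0.003]
contact_force: [-0.3, -0.1, 0.3]
gripper_width: 0.0853
finger_force: 0.0
```

Call:
carry_out:
  plan:
    - [[0, 0, 0], [0, 0, 0.138], 1]
    - [[0, 0, 0], [0, 0, 0.138], 1]
    - [[0, 0, 0], [0, 0, 0.138], 1]
    - [[0, 0, 0], [0, 0, 0.138], 1]
    - [[0, 0, 0], [0, 0, 0.138], 1]
    - [[0, 0, 0], [0, 0, 0.138], 1]
    - [[0, 0, 0], [0, 0, 0.138], 1]
    - [[0, 0, 0], [0, 0, 0.138], 1]
    - [[0, 0, 0], [0, 0, 0.138], 1]
    - [[0, 0, 0], [0, 0, 0.138], 1]
    - [[0, 0, 0], [0, 0, 0], 1]
    - [[0, 0, 0], [0, 0, 0], 1]

```text
clock: 15.0
tool_pos: [0.5982, 0.1648, 0.3467]
ee_rot: [0.302, -3.125, 0.0]
contact_force: [-0.3, -0.0, 0.9]
gripper_width: 0.0854
finger_force: 0.0
```

```bash
python3 - <<'E'
from h import *
o,T=st();print("ang",np.arctan2(T[1,1],T[0,1]))
s=viewer.snapshot("wrist");W=world(s);x,y,z=W[...,0],W[...,1],W[...,2]
w=(z>.074)&(z<.095)&(np.hypot(x-.6,y-.1645)<.05)
r=cv2.minAreaRect(W[w][:,:2].astype(np.float32));print(r,w.sum(),W[w].mean(0))
E
```

```text
t 15.0 q [-0.499  0.482  0.235  1.742 -0.135  0.935  1.554] p [0.5982 0.1648 0.3467] x [-0.981 -0.191  0.002] y [-0.191  0.981 -0.   ] z [-0.002 -0.    -1.   ]
 F [-0.33 -0.01  0.86] M [ 0.009  0.01  -0.009] w 0.0854 ff 0.0
ang 1.7634496323069866
((0.5981906652450562, 0.16253039240837097), (0.05930246040225029, 0.013996620662510395), 10.656255722045898) 1156 [0.59578217 0.16207646 0.08593448]
```

Call:
carry_out:
  plan:
    - [[0.1, -0.1, -2.5], [0, 0, 0], 1]
    - [[0, 0, -2.5], [0, 0, 0], 1]
    - [[0, 0, -2.5], [0, 0, 0], 1]
    - [[0, 0, -2], [0, 0, 0], 1]
    - [[0, 0, -1.5], [0, 0, 0], 1]
    - [[0, 0, -0.6], [0, 0, 0], 1]
    - [[0, 0, 0], [0, 0, 0], 0.5]
    - [[0, 0, 0], [0, 0, 0], 0.2]
    - [[0, 0, 0], [0, 0, 0], 0]
    - [[0, 0, 0], [0, 0, 0], 0]
    - [[0, 0, 0], [0, 0, 0], 0]
    - [[0, 0, 0], [0, 0, 0], 0]
    - [[0, 0, 0], [0, 0, 0], 0]
    - [[0, 0, 0], [0, 0, 0], 0]

```text
clock: 16.45
tool_pos: [0.5998, 0.1635, 0.2326]
ee_rot: [-0.307, 3.125, -0.0]
contact_force: [-0.9, -2.2, 6.0]
gripper_width: 0.0129
finger_force: 59.4
```

```bash
python3 -c "
from h import *
st()"
```

```text
t 16.45 q [-0.469  0.636  0.201  1.796 -0.179  0.726  1.594] p [0.5998 0.1635 0.2326] x [-0.981 -0.194 -0.001] y [-0.194  0.981 -0.   ] z [ 0.001 -0.    -1.   ]
 F [-0.89 -2.17  5.99] M [-0.365  0.277  0.014] w 0.0129 ff 59.4
```

Gripped. I'll turn it 1.57 rad clockwise.

Call:
carry_out:
  plan:
    - [[0, 0, 0], [0, 0, -0.13], 0]
    - [[0, 0, 0], [0, 0, -0.13], 0]
    - [[0, 0, 0], [0, 0, -0.13], 0]
    - [[0, 0, 0], [0, 0, -0.13], 0]
    - [[0, 0, 0], [0, 0, -0.13], 0]
    - [[0, 0, 0], [0, 0, -0.13], 0]
    - [[0, 0, 0], [0, 0, -0.13], 0]
    - [[0, 0, 0], [0, 0, -0.13], 0]
    - [[0, 0, 0], [0, 0, -0.13], 0]
    - [[0, 0, 0], [0, 0, -0.13], 0]
    - [[0, 0, 0], [0, 0, -0.13], 0]
    - [[0, 0, 0], [0, 0, -0.13], 0]
    - [[0, 0, 0], [0, 0, 0], 0]
    - [[0, 0, 0], [0, 0, 0], 0]

```text
clock: 17.85
tool_pos: [0.5995, 0.1628, 0.2326]
ee_rot: [1.981, 2.437, -0.001]
contact_force: [-2.5, -4.5, 8.2]
gripper_width: 0.0131
finger_force: 60.1
```

```bash
python3 -c "
from h import *
o,T=st();print('ang',np.arctan2(T[1,1],T[0,1]))"
```

```text
t 17.85 q [-0.752  0.702  0.597  1.817 -0.535  0.79   0.329] p [0.5995 0.1628 0.2326] x [-0.205  0.979 -0.001] y [ 0.979  0.205 -0.   ] z [ 0.    -0.001 -1.   ]
 F [-2.48 -4.48  8.15] M [-0.835  0.496 -0.028] w 0.0131 ff 60.1
ang 0.2060080690084531
```

Call:
carry_out:
  plan:
    - [[0, 0, 0], [0, 0, 0], 0.8]
    - [[0, 0, 0], [0, 0, 0], 1]
    - [[0, 0, 0], [0, 0, 0], 1]
    - [[0, 0, 0], [0, 0, 0], 1]
    - [[0, 0, 1], [0, 0, 0], 1]
    - [[0, 0, 3], [0, 0, 0], 1]
    - [[0, 0, 4], [0, 0, 0], 1]
    - [[0, 0, 4], [0, 0, 0], 1]
    - [[0, 0, 4], [0, 0, 0], 1]
    - [[0, 0, 4], [0, 0, 0], 1]
    - [[0, 0, 0], [0, 0, 0], 1]

```text
clock: 18.95
tool_pos: [0.6009, 0.1633, 0.4384]
ee_rot: [1.977, 2.434, 0.015]
contact_force: [0.9, 0.2, 0.7]
gripper_width: 0.0855
finger_force: 0.0
```

```bash
python3 - <<'E'
from h import *
o,T=st()
s=viewer.snapshot("wrist");W=world(s);x,y,z=W[...,0],W[...,1],W[...,2]
w=(z>.074)&(z<.095)&(np.hypot(x-.6,y-.1645)<.05)
r=cv2.minAreaRect(W[w][:,:2].astype(np.float32));print(r,w.sum())
cv2.imwrite("pics/w6.png",cv2.resize(s["frame"],(600,450)))
s=viewer.snapshot("top");W=world(s);x,y,z=W[...,0],W[...,1],W[...,2]
for n,c in [("red",(.618,-.129)),("blue",(.616,-.326))]:
    m=(abs(x-c[0])<.12)&(abs(y-c[1])<.09)&(z>.03)&(z<.12); print(n,cv2.minAreaRect(W[m][:,:2].astype(np.float32)))
E
```

```text
t 18.95 q [-0.872  0.455  0.756  1.681 -0.342  1.131  0.184] p [0.6009 0.1633 0.4384] x [-0.205  0.979  0.002] y [0.979 0.205 0.011] z [ 0.01   0.004 -1.   ]
 F [0.94 0.17 0.74] M [-0.023 -0.075  0.045] w 0.0855 ff 0.0
((0.5990002155303955, 0.1631796956062317), (0.01272726058959961, 0.05923761427402496), 11.776495933532715) 629
red ((0.6272145509719849, -0.12689872086048126), (0.05540991574525833, 0.12977749109268188), 10.920607566833496)
blue ((0.6434447169303894, -0.3188408315181732), (0.2125129997730255, 0.0978318303823471), 55.08340072631836)
```

View pics/w6.png

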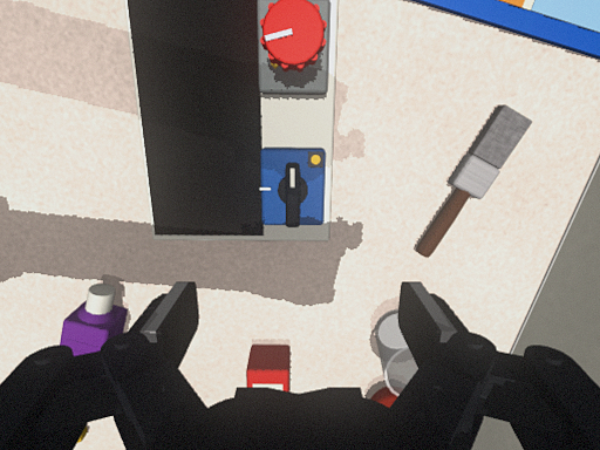

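The wing is along the mat's y (turned about 91°), the pin at (315,160) looks flush and the knob is undisturbed. Now to the red bottle, with the hand tilted 30° toward the cap side so it can be stood up later.

Call:
carry_out:
  plan:
    - [[0.39, -3.59, -0.5], [0, 0, 0], 1]
    - [[0.39, -3.59, -0.5], [0, 0, 0], 1]
    - [[0.39, -3.59, -0.5], [0, 0, 0], 1]
    - [[0.39, -3.59, -0.5], [0, 0, 0], 1]
    - [[0.39, -3.59, -0.5], [0.1286, 0.0247, 0], 1]
    - [[0.39, -3.59, -0.5], [0.1286, 0.0247, 0], 1]
    - [[0.39, -3.59, -0.5], [0.1286, 0.0247, 0], 1]
    - [[0.39, -3.59, -0.5], [0.1286, 0.0247, 0], 1]
    - [[0.39, -3.59, -0.5], [0, 0, 0], 1]
    - [[0.39, -3.59, -0.5], [0, 0, 0], 1]
    - [[0, 0, -3], [0, 0, 0], 1]
    - [[0, 0, -3], [0, 0, 0], 1]
    - [[0, 0, 0], [0, 0, 0], 1]
    - [[0, 0, 0], [0, 0, 0], 1]

```text
clock: 20.45
tool_pos: [0.6382, -0.1947, 0.3207]
ee_rot: [-1.703, -2.096, -0.464]
contact_force: [0.2, -0.5, 0.3]
gripper_width: 0.0849
finger_force: 0.0
```

```bash
cat > bot.py <<'E'
from h import *
import sys
o,T=st()
def bot(n,c,cam):
    s=viewer.snapshot(cam);W=world(s);x,y,z=W[...,0],W[...,1],W[...,2]
    m=(abs(x-c[0])<.075)&(abs(y-c[1])<.08)&(z>.03)&(z<.07)
    if m.sum()>30: print(n,cam,cv2.minAreaRect(W[m][:,:2].astype(np.float32)),m.sum())
    for d in spotter.silhouettes(s,n+"_mid")[:3]:
        p=W[d["pixels"]&(z>.045)&(z<.07)]
        if len(p)>20:
            r=cv2.minAreaRect(p[:,:2].astype(np.float32)); print("  sil",round(d["p"],2),r,len(p))
    return s
s=bot(sys.argv[1],(float(sys.argv[2]),float(sys.argv[3])),"top")
s=bot(sys.argv[1],(float(sys.argv[2]),float(sys.argv[3])),"wrist")
cv2.imwrite("pics/last.png",s["frame"])
E
python3 bot.py red .627 -.127
```

```text
t 20.45 q [-0.045  0.718  0.582  1.566 -0.782  1.418  1.001] p [ 0.6382 -0.1947  0.3207] x [-0.179  0.847  0.501] y [0.979 0.203 0.006] z [-0.097  0.492 -0.865]
 F [ 0.25 -0.53  0.25] M [-0.484 -0.183  0.041] w 0.0849 ff 0.0
red top ((0.6253726482391357, -0.11994431167840958), (0.05481918528676033, 0.11555778980255127), 11.406091690063477) 592
  sil 0.94 ((0.6237440705299377, -0.11307993531227112), (0.054027196019887924, 0.1009831354022026), 10.142712593078613) 518
  sil 0.48 ((0.774674654006958, -0.25555118918418884), (0.020762648433446884, 0.08295990526676178), 23.291481018066406) 99
  sil 0.36 ((0.5985276699066162, 0.1585589051246643), (0.04560959339141846, 0.030428895726799965), 78.42675018310547) 45
red wrist ((0.6251622438430786, -0.12547239661216736), (0.053568728268146515, 0.12350518256425858), 10.597489356994629) 6738
  sil 0.75 ((0.3887287676334381, -0.08825080096721649), (0.10089701414108276, 0.05447883531451225), 83.83441162109375) 4873
  sil 0.72 ((0.6242903470993042, -0.12059086561203003), (0.053567808121442795, 0.11357833445072174), 10.650952339172363) 5898
```

Call:
carry_out:
  plan:
    - [[0.1, -0.1, -3], [0, 0, 0], 1]
    - [[0, 0, -3], [0, 0, 0], 1]
    - [[0, 0, -3], [0, 0, 0], 1]
    - [[0, 0, -3], [0, 0, 0], 1]
    - [[0, 0, -2], [0, 0, 0], 1]
    - [[0, 0, -1.6], [0, 0, 0], 1]
    - [[0, 0, 0], [0, 0, 0], 1]
    - [[0, 0, 0], [0, 0, 0], 0.5]
    - [[0, 0, 0], [0, 0, 0], 0]
    - [[0, 0, 0], [0, 0, 0], 0]
    - [[0, 0, 0], [0, 0, 0], 0]
    - [[0, 0, 0], [0, 0, 0], 0]
    - [[0, 0, 0], [0, 0, 0], 0]

```text
clock: 21.95
tool_pos: [0.64, -0.1968, 0.1676]
ee_rot: [-1.705, -2.1, -0.468]
contact_force: [0.3, -2.9, 7.5]
gripper_width: 0.0535
finger_force: 64.0
```

```bash
python3 -c "
from h import *
st()"
```

```text
t 21.95 q [ 0.005  0.919  0.507  1.594 -0.892  1.237  1.143] p [ 0.64   -0.1968  0.1676] x [-0.181  0.847  0.499] y [0.979 0.203 0.011] z [-0.092  0.491 -0.867]
 F [ 0.33 -2.85  7.48] M [-0.302  0.113  0.071] w 0.0535 ff 64.0
```

Red is gripped. I'll lift it, carry it toward the mat and yaw.

Call:
carry_out:
  plan:
    - [[0, 0, 2], [0, 0, 0], 0]
    - [[0, 0, 4], [0, 0, 0], 0]
    - [[0, 0, 4], [0, 0, 0], 0]
    - [[0, 0, 4.5], [0, 0, 0], 0]
    - [[0, 0, 4.5], [0, 0, 0], 0]
    - [[-1.36, 2.84, 0], [0, 0, 0.1164], 0]
    - [[-1.36, 2.84, 0], [0, 0, 0.1164], 0]
    - [[-1.36, 2.84, 0], [0, 0, 0.1164], 0]
    - [[-1.36, 2.84, 0], [0, 0, 0.1164], 0]
    - [[-1.36, 2.84, 0], [0, 0, 0.1164], 0]
    - [[-1.36, 2.84, 0], [0, 0, 0.1164], 0]
    - [[-1.36, 2.84, 0], [0, 0, 0.1164], 0]
    - [[-1.36, 2.84, 0], [0, 0, 0.1164], 0]
    - [[-1.36, 2.84, 0], [0, 0, 0.1164], 0]
    - [[-1.36, 2.84, 0], [0, 0, 0.1164], 0]
    - [[-1.36, 2.84, 0], [0, 0, 0.1164], 0]
    - [[-1.36, 2.84, 0], [0, 0, 0.1164], 0]
    - [[-1.36, 2.84, 0], [0, 0, 0.1164], 0]
    - [[-1.36, 2.84, 0], [0, 0, 0.1164], 0]

```text
clock: 23.85
tool_pos: [0.4481, 0.2025, 0.3567]
ee_rot: [0.353, -2.598, 0.083]
contact_force: [0.2, 1.1, -2.5]
gripper_width: 0.0536
finger_force: 63.8
```

```bash
python3 -c "
from h import *
st()"
```

```text
t 23.85 q [-0.645  0.398  0.228  1.897 -0.17   1.38   1.506] p [0.4481 0.2025 0.3567] x [-0.835 -0.234  0.499] y [-0.265  0.964  0.008] z [-0.483 -0.125 -0.867]
 F [ 0.21  1.14 -2.5 ] M [ 0.238 -0.917 -0.046] w 0.0536 ff 63.8
```

Call:
carry_out:
  plan:
    - [[-0.93, 0.3, 0], [0.0323, -0.1269, 0], 0]
    - [[-0.93, 0.3, 0], [0.0323, -0.1269, 0], 0]
    - [[-0.93, 0.3, 0], [0.0323, -0.1269, 0], 0]
    - [[-0.93, 0.3, 0], [0.0323, -0.1269, 0], 0]
    - [[-0.93, 0.3, 0], [0.0323, -0.1269, 0], 0]
    - [[-0.93, 0.3, 0], [0.0323, -0.1269, 0], 0]
    - [[-0.93, 0.3, -0.5], [0.0323, -0.1269, 0], 0]
    - [[-0.93, 0.3, -0.5], [0.0323, -0.1269, 0], 0]
    - [[-0.93, 0.3, -0.5], [0.0323, -0.1269, 0], 0]
    - [[-0.93, 0.3, -0.5], [0.0323, -0.1269, 0], 0]
    - [[-0.93, 0.3, -1], [0.0323, -0.1269, 0], 0]
    - [[-0.93, 0.3, -1], [0.0323, -0.1269, 0], 0]
    - [[0, 0, 0], [0, 0, 0], 0]
    - [[0, 0, 0], [0, 0, 0], 0]

```text
clock: 25.25
tool_pos: [0.3701, 0.2208, 0.337]
ee_rot: [-0.293, 2.461, 0.016]
contact_force: [1.2, 1.0, -2.4]
gripper_width: 0.0532
finger_force: 63.9
```

```bash
cat > held.py <<'E'
from h import *
import sys
# pose of the upright bottle from the scene+wrist depth and from the tool
o,T=st()
G=o["tool_pos"]+.1547*T[:,2];print("grasp pt",np.round(G,4),"tilt y",T[2,1])
for cam in ["scene","top","wrist"]:
    s=viewer.snapshot(cam);W=world(s);h=cv2.cvtColor(s["frame"],cv2.COLOR_BGR2HSV)
    hue=h[...,0];col=((hue<8)|(hue>172)) if sys.argv[1]=="red" else ((hue>100)&(hue<128))
    m=col&(h[...,1]>100)&(np.linalg.norm(W-G,axis=-1)<.12)
    if m.sum()>50:
        p=W[m];print(cam,m.sum(),"lo",np.round(np.percentile(p,2,0),3),"hi",np.round(np.percentile(p,98,0),3))
    cv2.imwrite(f"pics/h_{cam}.png",s["frame"])
E
python3 held.py red
```

```text
t 25.25 q [-1.204  0.118  0.513  2.392  1.33   0.291 -0.138] p [0.3701 0.2208 0.337 ] x [-0.763 -0.206 -0.613] y [-0.214  0.975 -0.061] z [ 0.61   0.084 -0.788]
 F [ 1.17  0.99 -2.45] M [-0.082  0.947  0.009] w 0.0532 ff 63.9
grasp pt [0.4645 0.2339 0.2151] tilt y -0.06139299154711623
top 375 lo [0.439 0.205 0.212] hi [0.507 0.266 0.265]
wrist 17186 lo [0.419 0.201 0.173] hi [0.458 0.255 0.256]
```

```bash
cat > togo.py <<'E'
from h import *
import sys
# usage: az tilt_deg Gx Gy Gz sgn -> remaining shift (cm) and turn
az,ti,gx,gy,gz,sg=map(float,sys.argv[1:7]);ti=np.radians(ti)
o,T=st()
z=np.array([np.sin(ti)*np.cos(az),np.sin(ti)*np.sin(az),-np.cos(ti)]);y=sg*np.array([-np.sin(az),np.cos(az),0])
Rf=np.stack([np.cross(y,z),y,z],1)
print("turn",np.round(R.from_matrix(Rf@T.T).as_rotvec(),4),"shift cm",np.round(100*(np.array([gx,gy,gz])-.1547*z-o["tool_pos"]),2))
E
python3 togo.py .25 60 .4665 .2715 .22 1
```

```text
t 25.4 q [-1.202  0.118  0.513  2.391  1.332  0.291 -0.14 ] p [0.3707 0.2208 0.3372] x [-0.763 -0.205 -0.613] y [-0.213  0.975 -0.061] z [ 0.611  0.084 -0.787]
 F [-0.   -0.48 -2.06] M [-0.197  0.939 -0.019] w 0.0533 ff 63.9
turn [ 0.1475 -0.361   0.0462] shift cm [-3.4   1.76 -3.98]
```

Call:
carry_out:
  plan:
    - [[0, 0, 0], [0.02, -0.048, 0.006], 0]
    - [[0, 0, 0], [0.02, -0.048, 0.006], 0]
    - [[0, 0, 0], [0.02, -0.048, 0.006], 0]
    - [[0, 0, 0], [0.02, -0.048, 0.006], 0]
    - [[0, 0, 0], [0.02, -0.048, 0.006], 0]
    - [[0, 0, 0], [0.02, -0.048, 0.006], 0]
    - [[0, 0, 0], [0.02, -0.048, 0.006], 0]
    - [[0, 0, 0], [0, 0, 0], 0]
    - [[0, 0, 0], [0, 0, 0], 0]

```text
clock: 26.3
tool_pos: [0.3719, 0.2188, 0.3356]
ee_rot: [-0.262, 2.142, 0.124]
contact_force: [-0.4, -0.3, -2.8]
gripper_width: 0.0535
finger_force: 63.9
```

```bash
python3 togo.py .25 60 .4665 .2715 .22 1
```

```text
t 26.3 q [-0.442  0.177 -0.319  2.437  2.232  0.606 -1.006] p [0.3719 0.2188 0.3356] x [-0.534 -0.139 -0.834] y [-0.235  0.972 -0.012] z [ 0.812  0.189 -0.552]
 F [-0.35 -0.31 -2.81] M [-0.312  1.339 -0.027] w 0.0535 ff 63.9
turn [ 0.0262 -0.0567  0.0135] shift cm [-3.52  1.96 -3.82]
```

Call:
carry_out:
  plan:
    - [[-0.2, 0.3, -1], [0.007, -0.014, 0.0034], 0]
    - [[-0.2, 0.3, -1], [0.007, -0.014, 0.0034], 0]
    - [[-0.2, 0.3, -1.5], [0.007, -0.014, 0.0034], 0]
    - [[-0.2, 0.3, -1.5], [0.007, -0.014, 0.0034], 0]
    - [[-0.2, 0.3, -1.5], [0, 0, 0], 0]
    - [[-0.2, 0.3, -1.5], [0, 0, 0], 0]
    - [[-0.2, 0.2, -1.5], [0, 0, 0], 0]
    - [[0, 0, -1.5], [0, 0, 0], 0]
    - [[0, 0, -1.5], [0, 0, 0], 0]
    - [[0, 0, 0], [0, 0, 0], 0]
    - [[0, 0, 0], [0, 0, 0], 0]

```text
clock: 27.4
tool_pos: [0.357, 0.2435, 0.2154]
ee_rot: [-0.307, 2.093, 0.142]
contact_force: [-0.1, -0.8, -1.9]
gripper_width: 0.0529
finger_force: 63.9
```

```bash
python3 togo.py .25 60 .4867 .2734 .075 1; python3 held.py red|tail -n +3
```

```text
t 27.4 q [ 0.258  1.21  -1.317  2.436  2.482  1.572 -0.487] p [0.357  0.2435 0.2154] x [-0.49  -0.161 -0.857] y [-0.275  0.961 -0.023] z [ 0.827  0.224 -0.515]
 F [-0.12 -0.76 -1.85] M [-0.316  1.293 -0.046] w 0.0529 ff 63.9
turn [ 0.027  -0.0109 -0.0285] shift cm [-0.01 -0.33 -6.3 ]
grasp pt [0.485  0.2782 0.1357] tilt y -0.02317937048183491
top 541 lo [0.465 0.253 0.095] hi [0.592 0.321 0.184]
wrist 16646 lo [0.459 0.247 0.084] hi [0.474 0.296 0.164]
```

Call:
carry_out:
  plan:
    - [[0.3, -0.1, -1], [0.009, -0.004, -0.009], 0]
    - [[0.3, -0.1, -1], [0.009, -0.004, -0.009], 0]
    - [[0.3, -0.1, -1], [0.009, -0.004, -0.009], 0]
    - [[0, 0, 0], [0, 0, 0], 0]

```text
clock: 27.95
tool_pos: [0.3674, 0.2389, 0.1871]
ee_rot: [-0.255, 2.077, 0.152]
contact_force: [-0.3, -0.5, -3.2]
gripper_width: 0.0534
finger_force: 64.0
```

```bash
python3 togo.py .25 60 .4867 .2734 .075 1; python3 held.py red|tail -n +3
```

```text
t 27.95 q [ 0.254  1.266 -1.243  2.421  2.584  1.596 -0.535] p [0.3674 0.2389 0.1871] x [-0.481 -0.119 -0.869] y [-0.244  0.97   0.003] z [ 0.842  0.213 -0.496]
 F [-0.32 -0.52 -3.19] M [-0.337  1.363  0.012] w 0.0534 ff 64.0
turn [-0.0038  0.0043  0.0037] shift cm [-1.05  0.14 -3.47]
grasp pt [0.4976 0.2718 0.1104] tilt y 0.002654071364381047
top 527 lo [0.476 0.247 0.078] hi [0.592 0.322 0.157]
wrist 16778 lo [0.456 0.242 0.056] hi [0.485 0.292 0.137]
```

View pics/h_wrist.png

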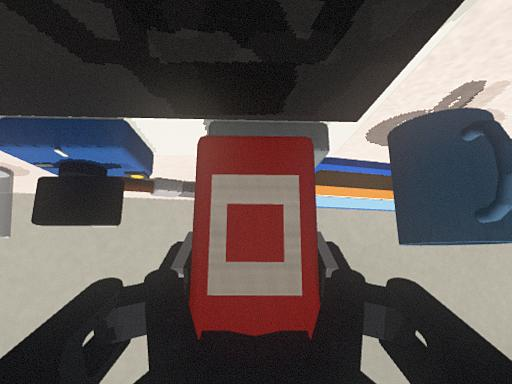

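Call:
carry_out:
  plan:
    - [[-0.1, 0.1, -1], [0, 0, 0], 0]
    - [[-0.1, 0.1, -1], [0, 0, 0], 0]
    - [[0, 0, -0.7], [0, 0, 0], 0]
    - [[0, 0, 0], [0, 0, 0], 0]

```text
clock: 28.5
tool_pos: [0.3645, 0.2411, 0.1588]
ee_rot: [-0.256, 2.08, 0.155]
contact_force: [0.9, -0.5, -2.3]
gripper_width: 0.0533
finger_force: 64.0
```

```bash
python3 togo.py .25 60 .4867 .2734 .075 1; python3 held.py red|tail -n +3
```

```text
t 28.5 q [ 0.224  1.318 -1.18   2.412  2.648  1.619 -0.561] p [0.3645 0.2411 0.1588] x [-0.484 -0.118 -0.867] y [-0.245  0.97   0.005] z [ 0.84   0.215 -0.498]
 F [ 0.87 -0.49 -2.29] M [-0.338  1.349 -0.006] w 0.0533 ff 64.0
turn [-0.0052  0.0009  0.0026] shift cm [-0.76 -0.09 -0.65]
grasp pt [0.4945 0.2744 0.0818] tilt y 0.004855045203938008
top 524 lo [0.473 0.249 0.042] hi [0.593 0.323 0.129]
wrist 17322 lo [0.437 0.244 0.017] hi [0.483 0.294 0.108]
```

The camera looks upside-down from below. The red bottle is held straight, foot toward the mat at (255,135), with the wing and mug clear of it. I'll lower it to contact.

Call:
carry_out:
  plan:
    - [[0, 0, -0.25], [0, 0, 0], 0]
    - [[0, 0, -0.25], [0, 0, 0], 0]
    - [[0, 0, 0], [0, 0, 0], 0]

```text
clock: 28.95
tool_pos: [0.3649, 0.2411, 0.1549]
ee_rot: [-0.255, 2.078, 0.155]
contact_force: [-1.0, -0.0, -2.1]
gripper_width: 0.0534
finger_force: 64.0
```

Call:
carry_out:
  plan:
    - [[0, 0, -0.15], [0, 0, 0], 0]
    - [[0, 0, -0.1], [0, 0, 0], 0]
    - [[0, 0, 0], [0, 0, 0], 0]

```text
clock: 29.25
tool_pos: [0.3648, 0.2411, 0.1526]
ee_rot: [-0.255, 2.078, 0.156]
contact_force: [0.5, 0.5, -3.2]
gripper_width: 0.0536
finger_force: 64.0
```

Call:
carry_out:
  plan:
    - [[0, 0, -0.15], [0, 0, 0], 0]
    - [[0, 0, 0], [0, 0, 0], 0]

```text
clock: 29.45
tool_pos: [0.3648, 0.2412, 0.151]
ee_rot: [-0.255, 2.078, 0.155]
contact_force: [0.5, -0.0, -2.7]
gripper_width: 0.054
finger_force: 64.0
```

Call:
carry_out:
  plan:
    - [[0, 0, -0.15], [0, 0, 0], 0]
    - [[0, 0, 0], [0, 0, 0], 0]

```text
clock: 29.65
tool_pos: [0.3647, 0.2412, 0.1504]
ee_rot: [-0.255, 2.075, 0.156]
contact_force: [-2.6, -2.2, 3.9]
gripper_width: 0.0534
finger_force: 64.5
```

Touchdown: Fz went from -2.7 to +3.9. Releasing, then rising straight up.

Call:
carry_out:
  plan:
    - [[0, 0, 0], [0, 0, 0], 0.75]
    - [[0, 0, 0], [0, 0, 0], 0.9]
    - [[0, 0, 0], [0, 0, 0], 1]
    - [[0, 0, 0], [0, 0, 0], 1]
    - [[0, 0, 1], [0, 0, 0], 1]
    - [[0, 0, 2], [0, 0, 0], 1]
    - [[0, 0, 2], [0, 0, 0], 1]
    - [[0, 0, 2], [0, 0, 0], 1]
    - [[0, 0, 2], [0, 0, 0], 1]
    - [[0, 0, 2], [0, 0, 0], 1]
    - [[0, 0, 2], [0, 0, 0], 1]
    - [[0, 0, 0], [0, 0, 0], 1]

```text
clock: 30.85
tool_pos: [0.3649, 0.2414, 0.2823]
ee_rot: [-0.254, 2.073, 0.157]
contact_force: [-1.2, -0.6, -0.7]
gripper_width: 0.0855
finger_force: 0.0
```

```bash
cat > up.py <<'E'
from h import *
import sys
o,T=st()
s=viewer.snapshot("top");W=world(s);x,y,z=W[...,0],W[...,1],W[...,2]
ux,uy=.981,.194
X=(x-.4882)*ux+(y-.2146)*uy;Y=-(x-.4882)*uy+(y-.2146)*ux
m=(abs(X)<.075)&(abs(Y)<.14)&(z>.035)&(z<.16)
n,l,stt,c=cv2.connectedComponentsWithStats(m.astype(np.uint8))
for i in range(1,n):
    k=l==i
    if k.sum()>15:
        f=s["frame"][k].mean(0);cap=k&(z>z[k].max()-.01)
        print("n",k.sum(),"bgr",f.round(),"zmax",z[k].max().round(3),"mat X",X[k].min().round(3),X[k].max().round(3),"Y",Y[k].min().round(3),Y[k].max().round(3),"cap",X[cap].mean().round(3),Y[cap].mean().round(3))
E
python3 up.py
```

```text
t 30.85 q [ 0.341  1.121 -1.487  2.421  2.346  1.538 -0.435] p [0.3649 0.2414 0.2823] x [-0.478 -0.115 -0.871] y [-0.245  0.97   0.007] z [ 0.843  0.216 -0.492]
 F [-1.17 -0.62 -0.65] M [-0.253  0.903  0.028] w 0.0855 ff 0.0
n 96 bgr [119.  80.  54.] zmax 0.046 mat X 0.064 0.075 Y -0.114 -0.03 cap 0.07 -0.072
n 454 bgr [ 75.  80. 127.] zmax 0.151 mat X -0.002 0.075 Y 0.026 0.11 cap 0.025 0.058
```

Red stands on the mat, cap at mat (25, 58) mm. Next I undo the pitch and go back for blue along the reverse path, so the same wrist route works for placing it.

Call:
carry_out:
  plan:
    - [[0, 0, 1.2], [-0.02, 0.08, 0], 1]
    - [[0, 0, 1.2], [-0.02, 0.08, 0], 1]
    - [[0, -0.2, 1.2], [-0.02, 0.08, 0], 1]
    - [[0.3, -0.2, 1.2], [-0.02, 0.08, 0], 1]
    - [[0.3, -0.2, 1.2], [-0.02, 0.08, 0], 1]
    - [[0.5, -0.2, 1.0], [-0.02, 0.08, 0], 1]
    - [[0.5, -0.3, 1.0], [-0.03, 0.12, 0], 1]
    - [[0.8, -0.4, 0], [-0.03, 0.12, 0], 1]
    - [[0.8, -0.4, 0], [-0.03, 0.12, 0], 1]
    - [[0.8, -0.4, 0], [-0.03, 0.12, 0], 1]
    - [[0.8, -0.4, 0], [-0.03, 0.12, 0], 1]
    - [[0.8, -0.4, 0], [-0.03, 0.12, 0], 1]
    - [[0.8, -0.4, 0], [-0.03, 0.12, 0], 1]
    - [[0.8, -0.4, 0], [-0.03, 0.12, 0], 1]
    - [[0, 0, 0], [-0.02, 0.08, 0], 1]
    - [[0, 0, 0], [0, 0, 0], 1]
    - [[0, 0, 0], [0, 0, 0], 1]

```text
clock: 32.6
tool_pos: [0.4365, 0.2022, 0.3589]
ee_rot: [0.316, -2.611, 0.08]
contact_force: [-0.3, 0.0, 0.2]
gripper_width: 0.0853
finger_force: 0.0
```

```bash
python3 togo.py 3.3916 30 .373 .183 .223 -1; python3 bot.py blue .63 -.325 |tail -n +3
```

```text
t 32.6 q [ 0.464  0.955 -1.446  1.855  0.558  1.587  0.594] p [0.4365 0.2022 0.3589] x [-0.845 -0.208  0.492] y [-0.238  0.971  0.002] z [-0.478 -0.115 -0.871]
 F [-0.29  0.02  0.21] M [ 0.137 -0.466  0.035] w 0.0853 ff 0.0
turn [-0.0041  0.0085  0.0097] shift cm [ 1.14 -0.01 -0.19]
blue top ((0.6167377233505249, -0.34445613622665405), (0.12144164741039276, 0.05476127192378044), 87.24476623535156) 668
  sil 0.8 ((0.6164908409118652, -0.3542729318141937), (0.11876079440116882, 0.054495230317115784), 86.916015625) 563
```

Call:
carry_out:
  plan:
    - [[1.14, -3.02, -0.2], [0, 0, 0.0793], 1]
    - [[1.14, -3.02, -0.2], [0, 0, 0.0793], 1]
    - [[1.14, -3.02, -0.2], [0, 0, 0.0793], 1]
    - [[1.14, -3.02, -0.2], [0, 0, 0.0793], 1]
    - [[1.14, -3.02, -0.2], [0, 0, 0.0793], 1]
    - [[1.14, -3.02, -0.2], [0, 0, 0.0793], 1]
    - [[1.14, -3.02, -0.2], [0, 0, 0.0793], 1]
    - [[1.14, -3.02, -0.2], [0, 0, 0.0793], 1]
    - [[1.14, -3.02, -0.2], [0, 0, 0.0793], 1]
    - [[1.14, -3.02, -0.2], [0, 0, 0.0793], 1]
    - [[1.14, -3.02, -0.2], [0, 0, 0.0793], 1]
    - [[1.14, -3.02, -0.2], [0, 0, 0.0793], 1]
    - [[1.14, -3.02, -0.2], [0, 0, 0.0793], 1]
    - [[1.14, -3.02, -0.2], [0, 0, 0.0793], 1]
    - [[1.14, -3.02, -0.2], [0, 0, 0.0793], 1]
    - [[1.14, -3.02, -0.2], [0, 0, 0.0793], 1]
    - [[0, 0, 0], [0, 0, 0], 1]
    - [[0, 0, 0], [0, 0, 0], 1]

```text
clock: 34.6
tool_pos: [0.6188, -0.2815, 0.3277]
ee_rot: [1.863, -1.986, 0.488]
contact_force: [-0.1, 0.7, -0.4]
gripper_width: 0.0856
finger_force: 0.0
```

```bash
python3 togo.py 4.6596 30 .6147 -.358 .17 -1; python3 bot.py blue .615 -.352 |tail -n +3; python3 up.py|tail -1
```

```text
t 34.6 q [ 1.042  1.082 -1.351  1.6    1.52   1.63   2.594] p [ 0.6188 -0.2815  0.3277] x [-0.055 -0.869  0.492] y [-0.998  0.064  0.002] z [-0.033 -0.491 -0.871]
 F [-0.09  0.67 -0.43] M [ 0.549 -0.025  0.016] w 0.0856 ff 0.0
turn [-0.0091 -0.0015  0.0115] shift cm [-0.    0.08 -2.37]
blue top ((0.607900857925415, -0.3126833438873291), (0.0727793499827385, 0.04570322483778), 32.379005432128906) 218
  sil 0.51 ((0.6090641617774963, -0.32413220405578613), (0.06445842236280441, 0.030604630708694458), 56.63174057006836) 94
blue wrist ((0.6155123710632324, -0.35137492418289185), (0.12911632657051086, 0.054181620478630066), 86.19539642333984) 6695
  sil 0.9 ((0.6145377159118652, -0.3659033477306366), (0.09983760118484497, 0.0541403703391552), 86.30271911621094) 5646
n 563 bgr [ 62.  66. 106.] zmax 0.154 mat X -0.002 0.075 Y 0.026 0.11 cap 0.025 0.058
```

Blue was nudged and now lies at (0.6155, -0.3514), 86°. The hand is well aligned, so I descend and grip.

Call:
carry_out:
  plan:
    - [[0.15, 0, -3], [0, 0, 0], 1]
    - [[0, 0, -3], [0, 0, 0], 1]
    - [[0, 0, -3], [0, 0, 0], 1]
    - [[0, 0, -3], [0, 0, 0], 1]
    - [[0, 0, -2.2], [0, 0, 0], 1]
    - [[0, 0, -2], [0, 0, 0], 1]
    - [[0, 0, 0], [0, 0, 0], 1]
    - [[0, 0, 0], [0, 0, 0], 0.5]
    - [[0, 0, 0], [0, 0, 0], 0]
    - [[0, 0, 0], [0, 0, 0], 0]
    - [[0, 0, 0], [0, 0, 0], 0]
    - [[0, 0, 0], [0, 0, 0], 0]
    - [[0, 0, 0], [0, 0, 0], 0]

```text
clock: 36.15
tool_pos: [0.6213, -0.2807, 0.1676]
ee_rot: [1.865, -1.985, 0.492]
contact_force: [-0.6, 2.9, 6.4]
gripper_width: 0.0533
finger_force: 64.4
```

```bash
python3 -c "
from h import *
st()"
```

```text
t 36.15 q [ 0.995  1.261 -1.201  1.639  1.688  1.51   2.458] p [ 0.6213 -0.2807  0.1676] x [-0.054 -0.868  0.493] y [-0.998  0.062 -0.   ] z [-0.03  -0.492 -0.87 ]
 F [-0.56  2.91  6.39] M [ 0.332  0.133 -0.099] w 0.0533 ff 64.4
```

Call:
carry_out:
  plan:
    - [[0, 0, 2], [0, 0, 0], 0]
    - [[0, 0, 4], [0, 0, 0], 0]
    - [[0, 0, 4], [0, 0, 0], 0]
    - [[0, 0, 4.5], [0, 0, 0], 0]
    - [[0, 0, 4.5], [0, 0, 0], 0]
    - [[-1.15, 3.07, 0], [0, 0, -0.1216], 0]
    - [[-1.15, 3.07, 0], [0, 0, -0.1216], 0]
    - [[-1.15, 3.07, 0], [0, 0, -0.1216], 0]
    - [[-1.15, 3.07, 0], [0, 0, -0.1216], 0]
    - [[-1.15, 3.07, 0], [0, 0, -0.1216], 0]
    - [[-1.15, 3.07, 0], [0, 0, -0.1216], 0]
    - [[-1.15, 3.07, 0], [0, 0, -0.1216], 0]
    - [[-1.15, 3.07, 0], [0, 0, -0.1216], 0]
    - [[-1.15, 3.07, 0], [0, 0, -0.1216], 0]
    - [[-1.15, 3.07, 0], [0, 0, -0.1216], 0]
    - [[-1.15, 3.07, 0], [0, 0, -0.1216], 0]
    - [[-1.15, 3.07, 0], [0, 0, -0.1216], 0]
    - [[-1.15, 3.07, 0], [0, 0, -0.1216], 0]
    - [[-1.15, 3.07, 0], [0, 0, -0.1216], 0]

```text
clock: 38.05
tool_pos: [0.4591, 0.1499, 0.3564]
ee_rot: [-0.26, -2.617, -0.071]
contact_force: [1.3, 0.5, -1.9]
gripper_width: 0.0533
finger_force: 63.6
```

```bash
python3 togo.py -0.2 60 .5165 .154 .22 1
```

```text
t 38.05 q [ 0.587  0.81  -1.299  1.87   0.37   1.384  0.494] p [0.4591 0.1499 0.3564] x [-0.854  0.171  0.491] y [0.197 0.98  0.002] z [-0.481  0.099 -0.871]
 F [ 1.34  0.49 -1.86] M [-0.176 -0.8   -0.017] w 0.0533 ff 63.6
turn [-0.3105 -1.5294 -0.0026] shift cm [-7.39  3.08 -5.91]
```

Call:
carry_out:
  plan:
    - [[-0.6, 0.26, 0], [-0.026, -0.1275, 0], 0]
    - [[-0.6, 0.26, 0], [-0.026, -0.1275, 0], 0]
    - [[-0.6, 0.26, 0], [-0.026, -0.1275, 0], 0]
    - [[-0.6, 0.26, 0], [-0.026, -0.1275, 0], 0]
    - [[-0.6, 0.26, 0], [-0.026, -0.1275, 0], 0]
    - [[-0.6, 0.26, 0], [-0.026, -0.1275, 0], 0]
    - [[-0.6, 0.26, -0.4], [-0.013, -0.064, 0], 0]
    - [[-0.6, 0.26, -0.4], [-0.013, -0.064, 0], 0]
    - [[-0.6, 0.26, -0.4], [-0.013, -0.064, 0], 0]
    - [[-0.6, 0.26, -0.4], [-0.013, -0.064, 0], 0]
    - [[-0.6, 0.26, -0.4], [-0.013, -0.064, 0], 0]
    - [[-0.6, 0.26, -0.4], [-0.013, -0.064, 0], 0]
    - [[0, 0, -0.4], [-0.013, -0.064, 0], 0]
    - [[0, 0, -0.4], [-0.013, -0.064, 0], 0]
    - [[0, 0, 0], [-0.013, -0.064, 0], 0]
    - [[0, 0, 0], [-0.013, -0.064, 0], 0]
    - [[0, 0, 0], [-0.013, -0.064, 0], 0]
    - [[0, 0, 0], [-0.013, -0.064, 0], 0]
    - [[0, 0, 0], [0, 0, 0], 0]

```text
clock: 39.95
tool_pos: [0.387, 0.1802, 0.3237]
ee_rot: [0.202, 2.085, -0.127]
contact_force: [0.1, -0.0, -2.1]
gripper_width: 0.0534
finger_force: 64.0
```

```bash
python3 togo.py -0.2 60 .5165 .154 .15 1
```

```text
t 39.95 q [ 0.078  0.387 -0.915  2.39   1.894  1.102 -0.897] p [0.387  0.1802 0.3237] x [-0.49   0.091 -0.867] y [ 0.196  0.981 -0.007] z [ 0.85  -0.173 -0.498]
 F [ 0.08 -0.01 -2.12] M [ 0.262  1.275 -0.026] w 0.0534 ff 64.0
turn [ 0.0075  0.0007 -0.0028] shift cm [-0.18  0.04 -9.63]
```

Orientation is right. Lowering now.

Call:
carry_out:
  plan:
    - [[0, 0, -1.5], [0, 0, 0], 0]
    - [[0, 0, -1.5], [0, 0, 0], 0]
    - [[0, 0, -1.5], [0, 0, 0], 0]
    - [[0, 0, -1.5], [0, 0, 0], 0]
    - [[0, 0, -1.5], [0, 0, 0], 0]
    - [[0, 0, -1.5], [0, 0, 0], 0]
    - [[-0.1, 0, -1.5], [0.004, 0, -0.001], 0]
    - [[-0.1, 0, -1.5], [0.004, 0, -0.001], 0]
    - [[0, 0, -1.5], [0, 0, 0], 0]
    - [[0, 0, -1.5], [0, 0, 0], 0]
    - [[0, 0, 0], [0, 0, 0], 0]

```text
clock: 41.05
tool_pos: [0.3857, 0.1798, 0.1726]
ee_rot: [0.211, 2.089, -0.122]
contact_force: [-0.3, -0.8, -1.8]
gripper_width: 0.0535
finger_force: 64.0
```

```bash
python3 togo.py -0.2 60 .5165 .154 .0745 1; python3 held.py blue|tail -n +3; python3 up.py|tail -2
```

```text
t 41.05 q [-0.085  0.84  -0.738  2.41   2.192  1.431 -1.19 ] p [0.3857 0.1798 0.1726] x [-0.493  0.101 -0.864] y [ 0.2   0.98 -0.  ] z [ 0.847 -0.173 -0.503]
 F [-0.31 -0.82 -1.82] M [ 2.830e-01  1.269e+00 -1.000e-03] w 0.0535 ff 64.0
turn [-0.0005 -0.0034  0.0018] shift cm [-0.05  0.08 -2.07]
grasp pt [0.5167 0.153  0.0948] tilt y -0.00021772506296026395
top 545 lo [0.497 0.123 0.036] hi [0.62  0.201 0.139]
wrist 19621 lo [0.453 0.132 0.017] hi [0.571 0.196 0.122]
 F [ 0.32  0.19 -1.52] M [0.246 1.238 0.002] w 0.0533 ff 64.0
n 1796 bgr [64. 56. 64.] zmax 0.16 mat X -0.075 0.075 Y -0.113 0.11 cap -0.041 -0.034
```

View pics/h_wrist.png

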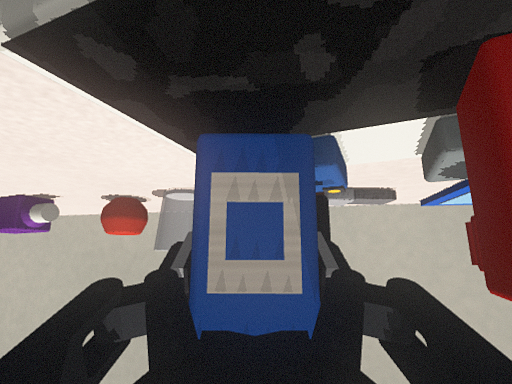

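The blue bottle is held straight at (255,240), foot toward the mat, and red stands clear at (490,180). I'll lower it the last 2 cm, gently.

Call:
carry_out:
  plan:
    - [[0, 0, -0.7], [0, 0, 0], 0]
    - [[0, 0, -0.5], [0, 0, 0], 0]
    - [[0, 0, -0.3], [0, 0, 0], 0]
    - [[0, 0, -0.2], [0, 0, 0], 0]
    - [[0, 0, -0.15], [0, 0, 0], 0]
    - [[0, 0, 0], [0, 0, 0], 0]

```text
clock: 41.85
tool_pos: [0.3857, 0.18, 0.1549]
ee_rot: [0.211, 2.086, -0.12]
contact_force: [-0.1, -0.1, -1.6]
gripper_width: 0.0532
finger_force: 64.0
```

Call:
carry_out:
  plan:
    - [[0, 0, -0.15], [0, 0, 0], 0]
    - [[0, 0, 0], [0, 0, 0], 0]

```text
clock: 42.05
tool_pos: [0.3857, 0.1799, 0.1536]
ee_rot: [0.211, 2.085, -0.12]
contact_force: [-0.2, -0.4, -1.1]
gripper_width: 0.0532
finger_force: 64.0
```

Call:
carry_out:
  plan:
    - [[0, 0, -0.15], [0, 0, 0], 0]
    - [[0, 0, 0], [0, 0, 0], 0]

```text
clock: 42.25
tool_pos: [0.3858, 0.18, 0.1522]
ee_rot: [0.211, 2.085, -0.12]
contact_force: [0.5, -0.2, -1.2]
gripper_width: 0.0533
finger_force: 64.2
```

Call:
carry_out:
  plan:
    - [[0, 0, -0.15], [0, 0, 0], 0]
    - [[0, 0, 0], [0, 0, 0], 0]

```text
clock: 42.45
tool_pos: [0.3855, 0.1801, 0.1516]
ee_rot: [0.21, 2.082, -0.12]
contact_force: [-4.7, -0.6, 6.7]
gripper_width: 0.0534
finger_force: 65.0
```

Call:
carry_out:
  plan:
    - [[0, 0, -0.1], [0, 0, 0], 0]
    - [[0, 0, 0], [0, 0, 0], 0]

```text
clock: 42.65
tool_pos: [0.3852, 0.1801, 0.1512]
ee_rot: [0.209, 2.08, -0.12]
contact_force: [-9.6, 0.2, 13.8]
gripper_width: 0.0535
finger_force: 65.8
```

Call:
carry_out:
  plan:
    - [[0, 0, 0.15], [0, 0, 0], 0.75]
    - [[0, 0, 0], [0, 0, 0], 0.9]
    - [[0, 0, 0], [0, 0, 0], 1]
    - [[0, 0, 0], [0, 0, 0], 1]
    - [[0, 0, 1], [0, 0, 0], 1]
    - [[0, 0, 2], [0, 0, 0], 1]
    - [[0, 0, 2], [0, 0, 0], 1]
    - [[0, 0, 2], [0, 0, 0], 1]
    - [[0, 0, 2], [0, 0, 0], 1]
    - [[0, 0, 2], [0, 0, 0], 1]
    - [[0, 0, 2], [0, 0, 0], 1]
    - [[0, 0, 2], [0, 0, 0], 1]
    - [[0, 0, 2], [0, 0, 0], 1]
    - [[0, 0, 0], [0, 0, 0], 1]

```text
clock: 44.05
tool_pos: [0.3858, 0.1803, 0.3239]
ee_rot: [0.211, 2.079, -0.118]
contact_force: [-0.6, -0.3, 0.8]
gripper_width: 0.0857
finger_force: 0.0
```

Call:
carry_out:
  plan:
    - [[0, -1, 1], [0.02, 0.1, 0], 1]
    - [[0, -1, 1], [0.02, 0.1, 0], 1]
    - [[0, -1, 1], [0.02, 0.1, 0], 1]
    - [[0, -1, 1], [0.02, 0.1, 0], 1]
    - [[0, -2, 1], [0.02, 0.1, 0], 1]
    - [[0, -2, 0], [0.02, 0.1, 0], 1]
    - [[0, -3, 0], [0.02, 0.1, 0], 1]
    - [[0, -3, 0], [0.02, 0.1, 0], 1]
    - [[0.5, -3, 0], [0, 0, 0], 1]
    - [[0.5, -3, 0], [0, 0, 0], 1]
    - [[0.5, -3, 0], [0, 0, 0], 1]
    - [[0.5, -3, 0], [0, 0, 0], 1]
    - [[0.5, -3, 0], [0, 0, 0], 1]
    - [[0.5, -3, 0], [0, 0, 0], 1]
    - [[0, 0, 0], [0, 0, 0], 1]
    - [[0, 0, 0], [0, 0, 0], 1]

```text
clock: 45.65
tool_pos: [0.4151, -0.1209, 0.3652]
ee_rot: [0.286, 2.81, -0.07]
contact_force: [0.5, 0.6, -0.0]
gripper_width: 0.0856
finger_force: 0.0
```

```bash
python3 up.py; python3 - <<'E'
from h import *
t=viewer.snapshot("top");s=viewer.snapshot("scene")
cv2.imwrite("pics/end.png",np.hstack([cv2.resize(t["frame"][150:260,90:250],(400,275)),cv2.resize(s["frame"][130:240,220:380],(400,275))]))
E
```

```text
t 45.65 q [ 1.229  0.261 -1.12   2.196  0.513  0.561  1.127] p [ 0.4151 -0.1209  0.3652] x [-0.93   0.189 -0.315] y [ 0.204  0.979 -0.016] z [ 0.305 -0.079 -0.949]
 F [ 0.47  0.63 -0.  ] M [0.069 0.368 0.01 ] w 0.0856 ff 0.0
n 506 bgr [105.  75.  59.] zmax 0.152 mat X -0.011 0.075 Y -0.113 -0.029 cap 0.022 -0.067
n 553 bgr [ 60.  64. 103.] zmax 0.153 mat X -0.003 0.075 Y 0.026 0.11 cap 0.025 0.058
```

View pics/end.png

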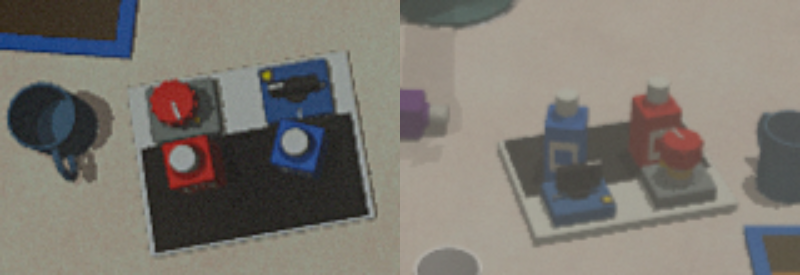

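Both bottles stand on the mat, red at (187,160) and blue at (297,145). The wing lies along the mat's y, and the mug and jar are upright.

```bash
python3 -c "
from h import *
print(manip.hand_in())"
```

```text
the job is handed in; nothing more can be done
None
```

The job is handed in (no verdict came back): the clamp is tight with one click, the wing is locked, and the only two bottles present (red and blue) stand upright on the mat, with the water jar and mug still upright.

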